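# Find the rattling breather housings, sort them and clamp one in the vise

### The arm

A 6-joint arm with a two-finger parallel gripper is mounted at the origin on the work surface. World frame = base frame: x ahead of the robot, y to its left, z up, the work surface at z = 0. Lengths are in mm, angles in rad, forces in N, time in s.
With the tool pointing down it reaches from about 275 to 1000 mm from the base axis. Payload 8.4 kg.
Tool frame: the origin (TCP) lies on the centre line of the jaws, within the pads' length; the fingertips stand 17 mm ahead of it and the grasp point (between the pads) lies 2 mm behind it; z points along the fingers, y is the line along which they close (so a half turn about z gives the same grasp; the last joint's range is limited). The gripper opens to 85 mm and grips with 20 to 120 N. Pads are 22 mm wide; open, the fingers measure 114 mm over their backs; the gripper's body (76 mm by 85 mm) begins 54 mm behind the grasp point. The pads swing forward as they close: fully open they stand 13 mm farther back than shut.
Start: joints at [-1.238, 0.353, 1.633, -0, 1.155, -0.002], TCP at [205.361, -590.301, 248.281] pointing down, gripper open.
Joint ranges: [-2.63, 2.63], [-0.92, 2.1], [0.06, 2.66], [-1.3, 4.44], [0, 2.69], [-3.02, 3.02]. Speed limits (rad/s): [2.22, 2.22, 2.79, 3.14, 3.14, 3.14].

### API

Orientations are given as [roll, pitch, yaw] about the fixed x, y, z axes, in that order (R = Rz(yaw) Ry(pitch) Rx(roll)).
In Python, from rig import r, eyes gives the robot as it stands. The module is installed in compiled form; this text tells all that it offers.
- The arm moves only by the shell command python3 -m inch 'ROWS' [FORCE]. ROWS is JSON, a list of rows, each a list of 7 numbers: the shift along the tool's x, y, z in m, then the turn, a rotation vector about the tool's x, y, z in degrees, then the closure, from -1 (fully open) to 1 (shut). In form: [[x, y, z, rx, ry, rz, gripper], ...]. A call has 1 to 8 rows; each row shifts and turns the commanded pose from where the row before left it, along the tool's axes as they then stand; what a row does not reach is not made up. A row lasts 1/10 s, in which the tool goes at most 50 mm and 8.59 degrees, less where a joint would pass 70% of its speed; a pose out of reach is approached as far as the arm can. A call with a gripper value outside its range is refused whole. The fingers move at their own pace and stop on an object; FORCE is the grip in N (left out, the last holds). Time passes only in rows, so rows that do not move let the fingers close. It gives the time, the measured TCP pose, the force, the opening and the grip force at its end, in the units of the state.
- r.sense(): the state, without advancing time (a new reading comes with each control period).
- eyes.grab_frame(name): name is "scene" or "side" or "wrist"; returns a dict with "img" (480x640x3 uint8, blue, green, red), "fx", "fy", "cx", "cy" (pixels), "D" ([k1, k2, p1, p2, k3] as OpenCV has them; the pictures are not rectified), "R" (3x3) and "t" (3): a world point X has camera coordinates R X + t; the wrist camera has in their place "hand_eye" (4x4, takes a point from camera to tool coordinates, whose origin is the TCP and whose axes are the flange's). Camera axes: x right, y down, z forward; pixel columns grow to the right and rows downward; lengths in mm; the calibration is good to about 2 mm. A picture is of the moment at which its call begins: read the wrist's pose just before it. There is no depth.
- r.sign_off(): hands the job in; it is judged then, once.
The state is a dict: "clock": time; "qpos": joint angles; "qvel": joint speeds; "joint_efforts": joint torques, N m; "eef_pos": TCP position; "tcp_rot": TCP orientation; "contact_force": force on the tool from outside, world axes, zero at the start; "wrist_torque": the same for the moment, N m; "opening": opening from 0.0 (shut) to 1.0 (fully open); "grasp_force": force on a finger pad.
Only numpy, scipy, OpenCV 4.12 (cv2) and the standard library are available. Lean on these libraries where they do the work, as an engineer would, in place of code of your own. Each camera call takes 0.05 s, during which the arm holds its last target. There are 200 camera calls.

### The job

One to three of the four sealed breather housings have a broken part loose inside that rolls from end to end when the housing is tipped. Put any cut-open halves left from the last job in the black scrap bin and lay the sound housings in the steel tray. Of the rattling ones, clamp one in the vise, across the middle and flat on its bed, by cranking until the jaw holds it firmly against the fixed jaw; put the others in the scrap bin. Leave the jar, the tape roll and the hand tools where they are.

Things in the scene. Friction and masses are not known exactly. Their poses are not given: they have to be found in the camera images.
- housing_a: sealed breather housing, one of four alike: closed bar 110 mm long (its x axis), 46 x 46 mm square, aluminium with black end caps, 0.27 to 0.63 kg. Origin at its centre, 23 mm above what it lies on. Some hold a loose 31 mm ball, 0.14 kg, out of sight, free to roll 34 mm either way from the centre along x
- housing_b: sealed breather housing, one of four alike: closed bar 110 mm long (its x axis), 46 x 46 mm square, aluminium with black end caps, 0.27 to 0.63 kg. Origin at its centre, 23 mm above what it lies on. An empty (sound) one has its centre of mass at its centre, however it is tipped
- housing_c: sealed breather housing, one of four alike: closed bar 110 mm long (its x axis), 46 x 46 mm square, aluminium with black end caps, 0.27 to 0.63 kg. Origin at its centre, 23 mm above what it lies on. Which ones rattle changes from start to start
- housing_d: sealed breather housing, one of four alike: closed bar 110 mm long (its x axis), 46 x 46 mm square, aluminium with black end caps, 0.27 to 0.63 kg. Origin at its centre, 23 mm above what it lies on. One to three of the four rattle; weight alone does not tell, as the shells differ
- half_1: cut-open half of such a housing, left from the last job: 55 mm long (x axis), 46 x 46 mm, one end black cap, the other open; 0.15 kg. May be absent (reads None). Starts lying on the vise bed between the jaws, its long axis along the jaws. Origin at its centre, 23 mm above what it lies on
- half_2: another such half, 55 x 46 x 46 mm, 0.15 kg, origin at its centre; lies among the housings on the bench; may be absent (reads None)
- tray_in (a point): centre of the inner floor (4 mm above the bench) of the shallow bare-steel tray, fixed; inside 147 mm along its x axis, 242 mm along its y axis, walls 4 mm thick, rim 22 mm above the bench. It and the scrap bin stand on the robot's right, one behind the other, and may be exchanged
- scrap_bin_in (a point): centre of the inner floor (5 mm above the bench) of the deeper black plastic scrap bin, fixed; inside 145 mm along its x axis, 240 mm along its y axis, walls 5 mm thick, rim 55 mm above the bench
- vise_seat (a point): blue machine vise, fixed, on the robot's left: foot of the fixed jaw's face, mid-width, at the flat bed's level (60 mm above the bench). x = screw direction, into the fixed jaw (away from the robot), y along the jaw. Jaws 100 mm wide, 34 mm above the bed; opening on the -x side. A seated housing (long axis along y, against the fixed jaw) has its centre at x -23, y 0, z +23 mm
- vise_jaw: the moving jaw, 25 mm thick: origin at the foot of its gripping face when unloaded (mid-width, 1 mm above the bed), so the opening is the x distance from here to vise_seat; 112 to 120 mm at the start. The face is a sprung steel plate that yields 6 N/mm, 5 mm at most: on a 46 mm housing a reading of 43 mm means about 18 N, and it goes solid near 41 mm
- crank_grip (a point): point on the axis of the crank's grip, a freely spinning black sleeve, 20 mm dia., 74 mm long, parallel to the screw, towards the robot; 50 mm from the arm's end of the sleeve, 24 mm from its free end. Circles upright at 45 mm radius round the screw axis (85 mm above the bench, at y = 0 of vise_seat), in the plane x = -258 mm of vise_seat. The point's axes spin with the sleeve
- jar: bystander: a glass jar, 48 mm diameter, 70 mm tall, origin under its centre
- tape_roll: bystander: paper tape roll lying flat, 90 mm diameter, 24 mm high, origin under its centre
- wrench: bystander: an open wrench 170 mm long, lying left of the vise, origin under it
- screwdriver: bystander: a screwdriver 180 mm long, lying at the back, origin under it
- vise_crank (a joint): crank angle in rad, 0 with the crank arm straight up and the jaw fully open; grows clockwise as seen from the robot (from the top towards the robot's right, -y) and closes the jaw 20 mm a full turn; range 0 to 31.4. Turning takes 3 to 4 N at the grip; it is self-locking and stays where it is left
Things that resemble listed ones, but are neither listed nor needed, are in the scene too. Leave any blue look-alike of the housing_c alone.

How it is judged:
By the outcome, as a careful person would: the job done as asked, in the order asked, and still so for the second after the job is handed in, with the robot touching nothing.
Of half_1, half_2 only 1 to 2 are there at a start; the rules pass over those that are not, and their reading is None.
Of core_a, core_b, core_c, core_d only 1 to 3 are there at a start; the rules pass over those that are not, and their reading is None.
At some moment in a run one of housing_a, housing_b, housing_c, housing_d, half_2 may be knocked a few centimetres aside while the robot is not near it.
Once in a run the grip may slacken for a moment while it holds something.
It also fails if it takes over 210 s, if anything falls off the work surface, if the arm or the gripper's body presses on something with over 40 N, if the wrist force passes 120 N, or if a joint passes its speed limit or range.

## Working session

There is one attempt and no reset: what is moved stays moved. The work goes in short steps, Python scripts to look and compute and a shell command to move; the robot and the scene stay as the last step left them, time stands still between calls to the robot, and variables do not carry over. Pictures are saved under pics/ and viewed, at most 20 in all, crops included, and the job is handed in when it is done.

```bash
mkdir -p pics; cat > h.py <<'E'
import numpy as np, cv2, json
from rig import r, eyes
from scipy.spatial.transform import Rotation as Rn
def cam(name):
    s=r.sense(); f=eyes.grab_frame(name)
    if 'hand_eye' in f:
        H=np.array(f['hand_eye']); Rt=Rn.from_euler('xyz',s['tcp_rot']).as_matrix()
        Rc=Rt@H[:3,:3]; c=Rt@H[:3,3]+np.array(s['eef_pos'])
        f['Rwc']=Rc; f['c']=c
    else:
        R=np.array(f['R']); f['Rwc']=R.T; f['c']=-R.T@np.array(f['t'])
    f['K']=np.array([[f['fx'],0,f['cx']],[0,f['fy'],f['cy']],[0,0,1.]])
    return f
def ray(f,uv,z):
    p=cv2.undistortPoints(np.array(uv,float).reshape(-1,1,2),f['K'],np.array(f['D'],float)).reshape(-1,2)
    d=np.c_[p,np.ones(len(p))]@f['Rwc'].T
    return f['c']+d*((z-f['c'][2])/d[:,2])[:,None]
def proj(f,X):
    X=np.array(X,float).reshape(-1,3)
    Rr=f['Rwc'].T; t=-Rr@f['c']
    return cv2.projectPoints(X,cv2.Rodrigues(Rr)[0],t,f['K'],np.array(f['D'],float))[0].reshape(-1,2)
def save(f,n):
    cv2.imwrite('pics/'+n+'.png',f['img'])
    np.savez('pics/'+n+'.npz',**{k:np.array(v) for k,v in f.items()})
def load(n):
    d=np.load('pics/'+n+'.npz'); return {k:d[k] for k in d.files}
E
python3 - <<'E'
from h import *
for n in ['scene','side','wrist']:
    f=cam(n); save(f,n+'0'); print(n,f['c'].round(),f['Rwc'][:,2].round(2),f['fx'])
print(r.sense())
E
```

```text
scene [1290. -642. 1017.] [-0.58  0.5  -0.64] 561.0862023651581
side [ -61.  697. 1043.] [ 0.44 -0.51 -0.74] 526.6539724292842
wrist [ 277. -565.  374.] [-0.28 -0.1  -0.96] 354.05422918381817
{'clock': 0.15, 'qpos': array([-1.23835502e+00,  3.53534738e-01,  1.63393034e+00,  4.86771294e-05,
        1.15518632e+00, -2.37617465e-03]), 'qvel': array([-0.00148374, -0.00245045, -0.00080318,  0.0004352 ,  0.00072335,
        0.00100883]), 'joint_efforts': array([-1.55325506e-04, -6.05636144e+01, -3.42340314e+01,  1.95416914e-05,
        6.20063860e-03, -8.67422358e-06]), 'eef_pos': array([ 205.2947754 , -589.97730406,  247.71970157]), 'tcp_rot': array([-3.14053402e+00, -4.70280413e-05,  3.34797780e-01]), 'contact_force': array([0.39826054, 0.00902571, 0.24341896]), 'wrist_torque': array([-0.02104466, -0.01920007,  0.04518522]), 'grasp_force': 0.0, 'opening': 0.9975843887893938}
```

View pics/scene0.png

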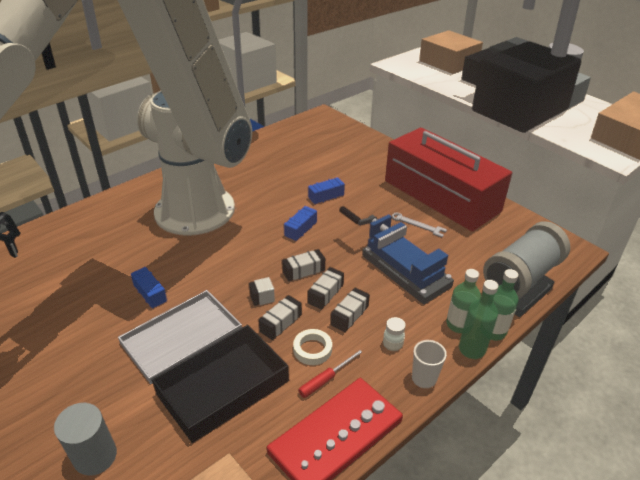

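View pics/side0.png

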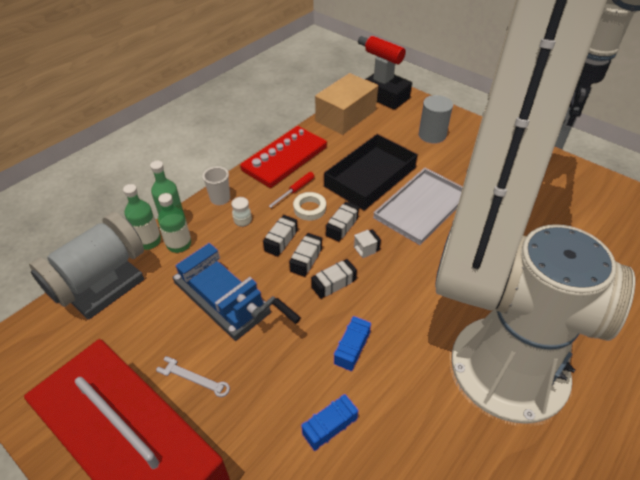

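```bash
python3 - <<'E'
import cv2,numpy as np
a=cv2.imread('pics/scene0.png')[195:345,240:470]; b=cv2.imread('pics/side0.png')[190:345,165:395]
k=3.4
A=cv2.resize(a,(782,510),interpolation=cv2.INTER_CUBIC);B=cv2.resize(b,(782,527),interpolation=cv2.INTER_CUBIC)
cv2.imwrite('pics/a.png',A);cv2.imwrite('pics/b.png',B)
E
```

```text
(no output)
```

View pics/a.png

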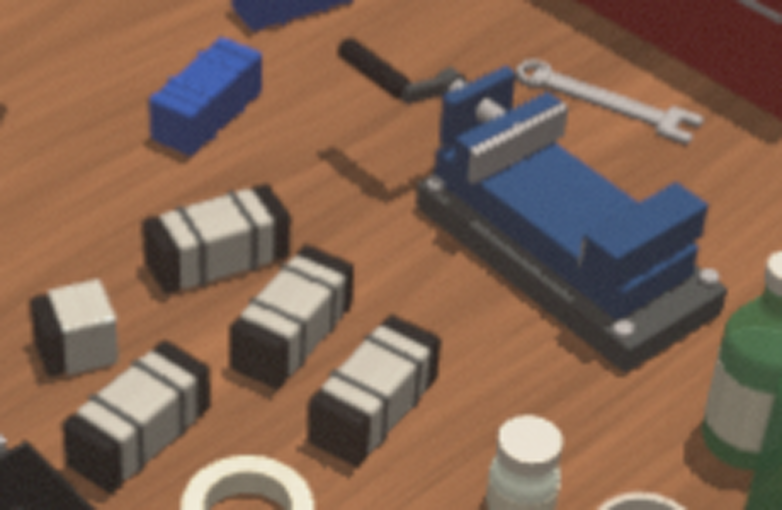

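View pics/b.png

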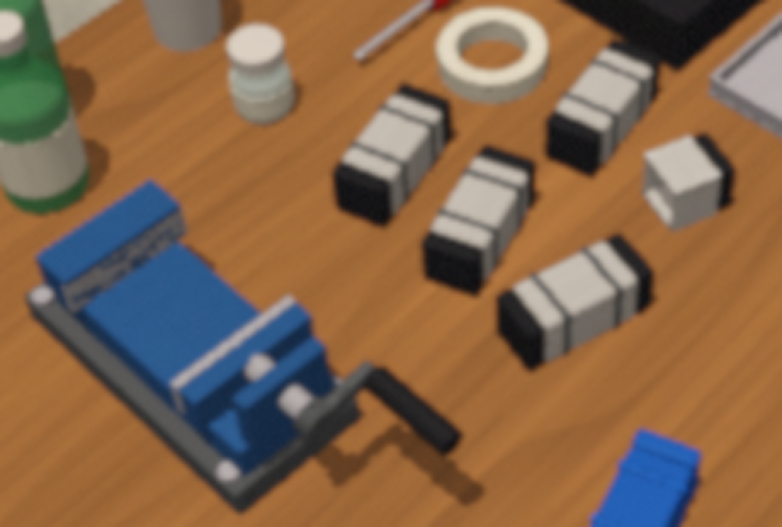

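```bash
cat > fit.py <<'E'
from h import *
from scipy.optimize import minimize
def mask(f):
    hsv=cv2.cvtColor(f['img'],cv2.COLOR_BGR2HSV); h,s,v=cv2.split(hsv)
    blue=(h>95)&(h<135)&(s>110)
    return (((s<95)|(v<45))&~blue).astype(np.uint8)*255
def hullmask(f,p,L):
    x,y,a=p; c,s=np.cos(a),np.sin(a)
    X=[[x+c*i*L/2-s*j*23,y+s*i*L/2+c*j*23,k] for i in(-1,1) for j in(-1,1) for k in(0,46)]
    m=np.zeros((480*4,640*4),np.uint8)
    cv2.fillConvexPoly(m,cv2.convexHull((proj(f,X)*4).astype(np.int32)),255)
    return cv2.resize(m,(640,480),interpolation=cv2.INTER_AREA)
def fit(fs,p0,L=110,win=45):
    ms=[]
    for f in fs:
        u=proj(f,[[p0[0],p0[1],23]])[0]
        m=mask(f); n,lab=cv2.connectedComponents(m)
        h=hullmask(f,p0,L)>0
        ids=np.bincount(lab[h],minlength=n); ids[0]=0; k=ids.argmax()
        ms.append((cv2.morphologyEx((lab==k).astype(np.uint8)*255,cv2.MORPH_CLOSE,np.ones((5,5)))).astype(float)/255)
    def cost(p):
        e=0
        for f,m in zip(fs,ms):
            h=hullmask(f,[p[0],p[1],p[2]/50],L)/255.
            e+=np.abs(h-m).sum()/m.sum()
        return e
    best=None
    for a in np.arange(0,np.pi,np.pi/8):
        q=minimize(cost,[p0[0],p0[1],a*50],method='Nelder-Mead',options=dict(initial_simplex=np.array([[p0[0],p0[1],a*50],[p0[0]+15,p0[1],a*50],[p0[0],p0[1]+15,a*50],[p0[0],p0[1],a*50+12]]),xatol=.2,maxiter=120))
        if best is None or q.fun<best.fun: best=q
    a=(best.x[2]/50+np.pi/2)%np.pi-np.pi/2
    return best.x[0],best.x[1],a,best.fun
E
python3 - <<'E'
from fit import *
S,D=load('scene0'),load('side0')
for n,uv,L in [('A',(303,262),110),('B',(326,285),110),('C',(281,314),110),('D',(350,306),110),('half',(263,289),55)]:
    p=ray(S,uv,40)[0]
    print(n,p.round(),np.round(fit([S,D],[p[0],p[1],.3 if L>60 else 0],L),3))
ca=lambda x,y:(240+x/3.4,195+y/3.4); cb=lambda x,y:(165+x/3.4,190+y/3.4)
print('fixedjaw top front S',ray(S,[ca(585,240),ca(680,185)],94).round(), 'D',ray(D,[cb(182,212),cb(72,282)],94).round())
print('mov jaw top S',ray(S,[ca(470,150),ca(563,102)],94).round(),'D',ray(D,[cb(292,298),cb(173,382)],94).round())
print('grip',[ray(S,[ca(345,48),ca(405,92)],z).round().tolist() for z in (85,130)],[ray(D,[cb(450,440),cb(372,378)],z).round().tolist() for z in (85,130)])
print('bin S',ray(S,[(155,375),(245,332),(288,370),(195,432)],55).round().tolist()); print('D',ray(D,[(376,137),(417,155),(375,203),(325,172)],55).round().tolist())
print('tray S',ray(S,[(120,342),(207,295),(242,325),(150,377)],22).round().tolist()); print('D',ray(D,[(424,170),(466,190),(424,241),(376,207)],22).round().tolist())
E
```

```text
A [440.  66.  40.] [4.35373e+02 7.30240e+01 1.28300e+00 3.24000e-01]
B [545.  53.  40.] [ 5.38175e+02  5.93180e+01 -1.19600e+00  3.13000e-01]
C [549. -94.  40.] [543.71  -93.678  -1.35    0.973]
D [637.  48.  40.] [ 6.33349e+02  5.31410e+01 -1.24600e+00  3.14000e-01]
half [453. -75.  40.] [ 4.43708e+02 -7.20580e+01  1.13400e+00  2.36000e-01]
fixedjaw top front S [[674. 223.  94.]
 [680. 325.  94.]] D [[657. 237.  94.]
 [667. 327.  94.]]
mov jaw top S [[547. 234.  94.]
 [553. 334.  94.]] D [[544. 240.  94.]
 [553. 338.  94.]]
grip [[[378.0, 260.0, 85.0], [454.0, 256.0, 85.0]], [[422.0, 217.0, 130.0], [494.0, 213.0, 130.0]]] [[[392.0, 250.0, 85.0], [463.0, 248.0, 85.0]], [[371.0, 271.0, 130.0], [438.0, 269.0, 130.0]]]
bin S [[525.0, -418.0, 55.0], [551.0, -200.0, 55.0], [698.0, -193.0, 55.0], [698.0, -426.0, 55.0]]
D [[670.0, -411.0, 55.0], [526.0, -419.0, 55.0], [498.0, -175.0, 55.0], [683.0, -184.0, 55.0]]
tray S [[362.0, -427.0, 22.0], [363.0, -185.0, 22.0], [503.0, -177.0, 22.0], [497.0, -422.0, 22.0]]
D [[491.0, -411.0, 22.0], [352.0, -414.0, 22.0], [335.0, -172.0, 22.0], [505.0, -193.0, 22.0]]
```

```bash
cat > go.py <<'E'
import sys
from h import *
def plan(x,y,z,yaw=None):
    s=r.sense(); p=np.array(s['eef_pos']); Rt=Rn.from_euler('xyz',s['tcp_rot']).as_matrix()
    d=(Rt.T@(np.array([x,y,z])-p))/1000
    print('at',p.round(1),'yaw',round(float(s['tcp_rot'][2]),3),'| tool shift',d.round(4),'rows>=',int(np.ceil(np.linalg.norm(d)/.05)))
    if yaw is not None:
        Rg=Rn.from_euler('xyz',[np.pi,0,yaw]).as_matrix()
        rv=np.degrees(Rn.from_matrix(Rt.T@Rg).as_rotvec()); print('turn',rv.round(2),'then tool shift',((Rg.T@(np.array([x,y,z])-p))/1000).round(4))
if __name__=='__main__': plan(*map(float,sys.argv[1:]))
E
python3 go.py 440 -80 250 1.3
```

```text
at [ 205.3 -590.   247.7] yaw 0.335 | tool shift [ 0.3892 -0.4045 -0.0018] rows>= 12
turn [-5.00e-02 -3.00e-02 -5.53e+01] then tool shift [ 0.5542  0.0897 -0.0023]
```

```bash
python3 -m inch '[[0.03,-0.032,0,0,0,0,-1],[0.03,-0.032,0,0,0,0,-1],[0.03,-0.032,0,0,0,0,-1],[0.03,-0.032,0,0,0,0,-1],[0.03,-0.032,0,0,0,0,-1],[0.03,-0.032,0,0,0,0,-1],[0.03,-0.032,0,0,0,0,-1],[0.03,-0.032,0,0,0,0,-1]]' 60
python3 -m inch '[[0.03,-0.032,0,0,0,0,-1],[0.03,-0.032,0,0,0,0,-1],[0.03,-0.032,0,0,0,0,-1],[0.03,-0.032,0,0,0,0,-1],[0.03,-0.032,0,0,0,0,-1],[0,0,0,0,0,-8,-1],[0,0,0,0,0,-8,-1],[0,0,0,0,0,-8,-1]]'
python3 -m inch '[[0,0,0,0,0,-8,-1],[0,0,0,0,0,-8,-1],[0,0,0,0,0,-8,-1],[0,0,0,0,0,-7,-1],[0,0,0,0,0,0,-1],[0,0,0,0,0,0,-1]]'
python3 - <<'E'
from h import *
f=cam('wrist'); save(f,'w1'); print(f['c'])
import go; go.plan(444,-72,200,1.134)
E
```

```text
clock: 0.95
eef_pos: [348.2, -268.0, 248.3]
tcp_rot: [3.142, -0.0, 0.334]
contact_force: [1.6, 0.6, 0.6]
opening: 0.996
grasp_force: 0.0
clock: 1.75
eef_pos: [437.0, -68.6, 248.1]
tcp_rot: [-3.141, 0.0, 0.761]
contact_force: [1.0, 0.4, 0.9]
opening: 1.001
grasp_force: 0.0
clock: 2.35
eef_pos: [436.9, -69.2, 248.2]
tcp_rot: [-3.141, -0.0, 1.291]
contact_force: [-1.4, 0.6, -0.5]
opening: 0.998
grasp_force: 0.0
[458.13688807   3.83925816 374.94675427]
at [437.  -69.2 248.2] yaw 1.291 | tool shift [-0.0007  0.0075  0.0482] rows>= 1
turn [-0.01 -0.    9.02] then tool shift [0.0005 0.0075 0.0482]
```

View pics/w1.png

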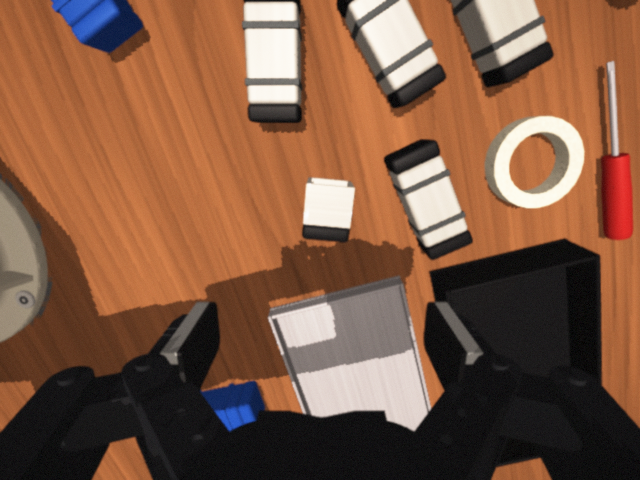

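```bash
python3 - <<'E'
from fit import *
f=load('w1')
print('half',ray(f,[(309,183),(354,185),(349,241),(304,238)],46).round().tolist())
print('halffit',np.round(fit([f],[444,-72,1.3],55),3), np.round(fit([load('scene0'),load('side0'),f],[444,-72,1.3],55),3))
print('C',np.round(fit([f],[544,-94,-1.35]),3), np.round(fit([f],[435,75,1.4]),3))
print('tray',ray(f,[(270,312),(401,277)],22).round().tolist(),'bin',ray(f,[(432,270),(568,240),(600,257)],55).round().tolist())
E
```

```text
half [[434.0, -38.0, 46.0], [473.0, -52.0, 46.0], [455.0, -103.0, 46.0], [414.0, -88.0, 46.0]]
halffit [ 4.42751e+02 -7.11520e+01  1.18900e+00  6.40000e-02] [ 4.42668e+02 -7.13090e+01  1.17300e+00  3.15000e-01]
C [ 5.42241e+02 -9.01190e+01 -1.36900e+00  9.90000e-02] [4.34823e+02 7.48970e+01 1.30500e+00 4.50000e-02]
tray [[349.0, -167.0, 22.0], [499.0, -166.0, 22.0]] bin [[526.0, -151.0, 55.0], [658.0, -158.0, 55.0], [688.0, -184.0, 55.0]]
```

```bash
python3 -m inch '[[0,0.006,0,0,0,6.2,-1],[0,0,0.045,0,0,0,-1],[0,0,0.045,0,0,0,-1],[0,0,0.045,0,0,0,-1],[0,0,0.045,0,0,0,-1],[0,0,0.038,0,0,0,-1],[0,0,0,0,0,0,-1],[0,0,0,0,0,0,0.5]]' 50
python3 -m inch '[[0,0,0,0,0,0,1],[0,0,0,0,0,0,1],[0,0,0,0,0,0,1],[0,0,0,0,0,0,1],[0,0,0,0,0,0,1]]'
python3 -m inch '[[0,0,-0.04,0,0,0,1],[0,0,-0.045,0,0,0,1],[0,0,-0.045,0,0,0,1],[0,0,0,0,0,0,1],[0,0,0,0,0,0,1]]'
python3 go.py 606 -300 150 1.57
```

```text
clock: 3.2
eef_pos: [442.6, -70.9, 30.4]
tcp_rot: [-3.14, 0.0, 1.185]
contact_force: [-0.3, 0.6, 1.2]
opening: 0.857
grasp_force: 0.0
clock: 3.7
eef_pos: [444.4, -71.1, 32.4]
tcp_rot: [3.138, -0.001, 1.186]
contact_force: [-0.7, 0.0, 6.3]
opening: 0.529
grasp_force: 50.8
clock: 4.2
eef_pos: [443.8, -71.1, 162.6]
tcp_rot: [3.137, -0.001, 1.186]
contact_force: [-0.2, -0.4, -3.2]
opening: 0.532
grasp_force: 52.6
at [443.8 -71.1 162.6] yaw 1.186 | tool shift [-0.1514  0.2362  0.0136] rows>= 6
turn [ 3.000e-01 -1.000e-02 -2.198e+01] then tool shift [-0.2288  0.1624  0.0126]
```

```bash
python3 -m inch '[[-0.0273,0.0329,0,0,0,0,1],[-0.0273,0.0329,0,0,0,0,1],[-0.0273,0.0329,0,0,0,0,1],[-0.0273,0.0329,0,0,0,0,1],[-0.0273,0.0329,0,0,0,0,1],[-0.0273,0.0329,0,0,0,0,1],[-0.0273,0.0329,0,0,0,0,1],[-0.0273,0.0329,0,0,0,0,1]]'
python3 -m inch '[[0,0,0,0,0,8.5,1],[0,0,0,0,0,8.5,1],[0,0,0,0,0,8.5,1],[0,0,0,0,0,8.5,1],[0,0,0,0,0,8.5,1],[0,0,0,0,0,8.5,1],[0,0,0,0,0,8.5,1],[0,0,0,0,0,8.5,1]]'
python3 -m inch '[[0,0,0,0,0,0,1],[0,0,0,0,0,0,1]]'
python3 - <<'E'
from h import *
f=cam('wrist'); save(f,'w2')
f=cam('scene'); save(f,'s2')
f=cam('side'); save(f,'d2')
a=np.hstack([load('w2')['img'],load('d2')['img']]); cv2.imwrite('pics/w2d2.png',cv2.resize(a,(800,300),interpolation=cv2.INTER_AREA))
E
python3 go.py 606 -372 150 0
```

```text
clock: 5.0
eef_pos: [604.6, -373.1, 158.5]
tcp_rot: [-3.139, -0.001, 1.186]
contact_force: [0.5, -0.7, -0.8]
opening: 0.534
grasp_force: 52.4
clock: 5.8
eef_pos: [603.9, -371.4, 158.4]
tcp_rot: [-3.14, 0.002, -0.007]
contact_force: [-0.0, 0.4, -1.4]
opening: 0.531
grasp_force: 52.5
clock: 6.0
eef_pos: [604.3, -371.7, 159.1]
tcp_rot: [-3.141, 0.002, 0.004]
contact_force: [-0.1, -0.2, -1.5]
opening: 0.528
grasp_force: 52.5
at [ 604.7 -371.9  159.8] yaw 0.002 | tool shift [0.0013 0.0001 0.0098] rows>= 1
turn [-0.02  0.03  0.13] then tool shift [0.0013 0.0001 0.0098]
```

View pics/w2.png

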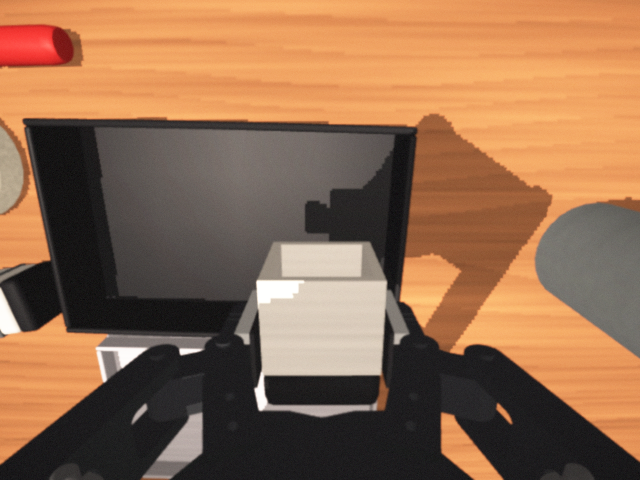

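```bash
python3 - <<'E'
from h import *
f=load('w2')
print('bin rim',ray(f,[(26,120),(416,128),(66,332),(240,334)],55).round().tolist())
print('floor',ray(f,[(96,127),(394,135),(116,297)],5).round().tolist())
print('tray rim',ray(f,[(98,340),(104,345)],22).round().tolist())
S=load('s2'); u=proj(S,[[x,y,5] for x in(533,678) for y in(-420,-180)]); print(u.round())
E
```

```text
bin rim [[687.0, -184.0, 55.0], [681.0, -430.0, 55.0], [534.0, -177.0, 55.0], [534.0, -310.0, 55.0]]
floor [[682.0, -198.0, 5.0], [676.0, -426.0, 5.0], [538.0, -189.0, 5.0]]
tray rim [[505.0, -176.0, 22.0], [500.0, -181.0, 22.0]]
[[160. 392.]
 [249. 338.]
 [196. 437.]
 [288. 375.]]
```

```bash
python3 -m inch '[[0.0045,0.005,0.03,0,0,0,1],[0,0,0.04,0,0,0,1],[0,0,0.03,0,0,0,1],[0,0,0.02,0,0,0,1],[0,0,0,0,0,0,1],[0,0,0,0,0,0,-0.3],[0,0,0,0,0,0,-0.3],[0,0,0,0,0,0,-0.3]]'
python3 -m inch '[[0,0,0,0,0,0,-0.3],[0,0,-0.03,0,0,0,-0.3],[0,0,-0.045,0,0,0,-0.3],[0,0,-0.05,0,0,0,-0.3],[0,0,-0.05,0,0,0,-1],[0,0,0,0,0,0,-1],[0,0,0,0,0,0,-1]]'
python3 - <<'E'
from fit import *
f=cam('wrist'); save(f,'w3')
fs=[cam('scene'),cam('side')]
save(fs[0],'s3'); save(fs[1],'d3')
for p in [[435,75,1.3],[538,59,-1.2],[542,-90,-1.37],[633,53,-1.25]]: print(np.round(fit(fs,p),3))
E
python3 go.py 542 -90 150 1.77
```

```text
clock: 6.95
eef_pos: [609.8, -377.3, 41.1]
tcp_rot: [3.141, -0.001, 0.0]
contact_force: [-1.0, -0.6, -0.9]
opening: 0.653
grasp_force: 0.0
clock: 7.65
eef_pos: [610.1, -377.4, 217.4]
tcp_rot: [3.14, -0.003, -0.0]
contact_force: [-0.7, 0.5, -0.0]
opening: 1.0
grasp_force: 0.0
[4.34858e+02 7.28210e+01 1.30800e+00 3.26000e-01]
[ 5.38485e+02  5.86580e+01 -1.18900e+00  3.18000e-01]
[543.713 -94.447  -1.328   0.978]
[ 6.32822e+02  5.38330e+01 -1.25800e+00  3.16000e-01]
at [ 608.5 -376.5  213.4] yaw -0.0 | tool shift [-0.0664 -0.2863  0.064 ] rows>= 7
turn [-1.9000e-01  2.0000e-02 -1.0143e+02] then tool shift [ 0.294  -0.0085  0.0634]
```

View pics/w3.png

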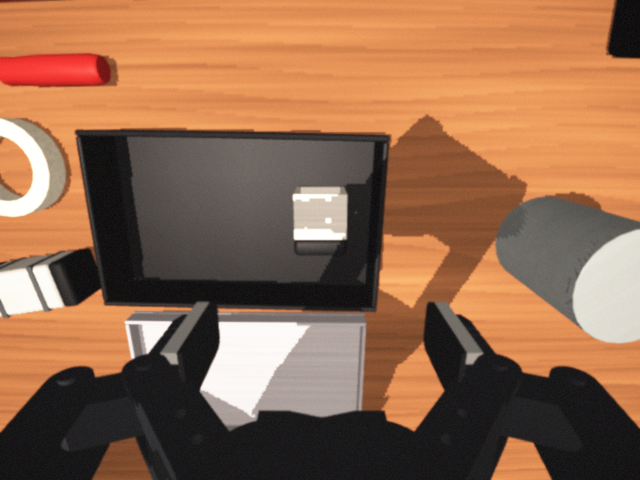

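```bash
python3 -m inch '[[-0.0083,-0.0358,0,0,0,0,-0.5],[-0.0083,-0.0358,0,0,0,0,-0.5],[-0.0083,-0.0358,0,0,0,0,-0.5],[-0.0083,-0.0358,0,0,0,0,-0.5],[-0.0083,-0.0358,0,0,0,0,-0.5],[-0.0083,-0.0358,0,0,0,0,-0.5],[-0.0083,-0.0358,0,0,0,0,-0.5],[-0.0083,-0.0358,0,0,0,0,-0.5]]'
python3 -m inch '[[0,0,0,0,0,-8.5,-0.5],[0,0,0,0,0,-8.5,-0.5],[0,0,0,0,0,-8.5,-0.5],[0,0,0,0,0,-8.5,-0.5],[0,0,0,0,0,-8.5,-0.5],[0,0,0,0,0,-8.5,-0.5],[0,0,0,0,0,-8.5,-0.5],[0,0,0,0,0,-8.5,-0.5]]'
python3 -m inch '[[0,0,0,0,0,-8.5,-0.5],[0,0,0,0,0,-8.5,-0.5],[0,0,0,0,0,-8.5,-0.5],[0,0,0,0,0,-8,-0.5],[0,0,0,0,0,0,-0.5],[0,0,0,0,0,0,-0.5]]'
python3 - <<'E'
from fit import *
f=cam('wrist'); save(f,'w4')
p=fit([f],[542,-90,-1.37]); print(np.round(p,3))
print('tape',ray(load('w1'),[(535,167),(486,165)],24))
import go; go.plan(p[0],p[1],36,p[2]+np.pi)
E
```

```text
clock: 8.6
eef_pos: [541.7, -89.1, 213.6]
tcp_rot: [-3.141, 0.003, -0.001]
contact_force: [0.7, -0.3, -0.1]
opening: 0.748
grasp_force: 0.0
clock: 9.4
eef_pos: [542.1, -90.5, 213.5]
tcp_rot: [-3.138, 0.001, 1.193]
contact_force: [0.2, 0.6, 0.6]
opening: 0.747
grasp_force: 0.0
clock: 10.0
eef_pos: [542.5, -90.5, 214.2]
tcp_rot: [-3.14, -0.001, 1.767]
contact_force: [0.9, 0.4, -0.8]
opening: 0.752
grasp_force: 0.0
[ 5.4247e+02 -9.0381e+01 -1.4070e+00  7.1000e-02]
tape [[651.25668802 -87.14006456  24.        ]
 [604.26788409 -71.95469315  24.        ]]
at [542.7 -90.5 214.4] yaw 1.767 | tool shift [1.000e-04 1.000e-04 1.784e-01] rows>= 4
turn [-0.08 -0.03  1.87] then tool shift [ 0.0002 -0.0002  0.1784]
```

```bash
cat > m.py <<'E'
from h import *
s=r.sense(); Rt=Rn.from_euler('xyz',s['tcp_rot']).as_matrix()
print('tau_tool',(Rt.T@s['wrist_torque']).round(3),'F_tool',(Rt.T@s['contact_force']).round(2),'F_w',np.array(s['contact_force']).round(2))
E
python3 -m inch '[[0,0,0.045,0,0,1.8,-0.5],[0,0,0.045,0,0,0,-0.5],[0,0,0.045,0,0,0,-0.5],[0,0,0.043,0,0,0,-0.5],[0,0,0,0,0,0,-0.5],[0,0,0,0,0,0,0.3],[0,0,0,0,0,0,1],[0,0,0,0,0,0,1]]' 80
python3 -m inch '[[0,0,0,0,0,0,1],[0,0,0,0,0,0,1],[0,0,0,0,0,0,1],[0,0,-0.03,0,0,0,1],[0,0,-0.045,0,0,0,1],[0,0,-0.045,0,0,0,1],[0,0,0,0,0,0,1],[0,0,0,0,0,0,1]]'; python3 m.py
python3 -m inch '[[0,0,0,0,8,0,1],[0,0,0,0,8,0,1],[0,0,0,0,8,0,1],[0,0,0,0,0,0,1],[0,0,0,0,0,0,1],[0,0,0,0,0,0,1],[0,0,0,0,0,0,1]]'|sed -n 3p; python3 m.py
for i in 1 2 3 ; do python3 -m inch '[[0,0,0,0,0,0,1]]' >/dev/null; python3 m.py; done
python3 -m inch '[[0,0,0,0,-8,0,1],[0,0,0,0,-8,0,1],[0,0,0,0,-8,0,1],[0,0,0,0,-8,0,1],[0,0,0,0,-8,0,1],[0,0,0,0,-8,0,1],[0,0,0,0,0,0,1],[0,0,0,0,0,0,1]]'|sed -n 3p
for i in 1 2 3 4; do python3 -m inch '[[0,0,0,0,0,0,1]]' >/dev/null; python3 m.py; done
python3 -m inch '[[0,0,0,0,8,0,1],[0,0,0,0,8,0,1],[0,0,0,0,8,0,1],[0,0,0,0,0,0,1]]'
```

```text
clock: 10.85
eef_pos: [544.5, -90.8, 39.4]
tcp_rot: [3.138, 0.001, 1.739]
contact_force: [0.5, 0.2, -4.9]
opening: 0.525
grasp_force: 82.3
clock: 11.65
eef_pos: [543.6, -90.7, 158.4]
tcp_rot: [3.139, 0.001, 1.74]
contact_force: [-0.6, -0.1, -4.2]
opening: 0.517
grasp_force: 86.7
tau_tool [ 0.047 -0.002 -0.071] F_tool [ 0.01 -0.58  4.18] F_w [-0.57 -0.09 -4.18]
tcp_rot: [-3.141, -0.417, 1.741]
tau_tool [-0.008 -0.454  0.031] F_tool [-1.59  0.51  3.99] F_w [ 0.47  0.25 -4.29]
tau_tool [-0.022 -0.462  0.022] F_tool [-2.35  0.1   4.13] F_w [ 0.18 -0.45 -4.72]
tau_tool [ 0.001 -0.432  0.023] F_tool [-1.87  0.29  3.22] F_w [ 0.35 -0.34 -3.7 ]
tau_tool [-0.001 -0.48   0.008] F_tool [-1.34 -0.45  4.26] F_w [-0.53  0.42 -4.44]
tcp_rot: [-3.14, 0.415, 1.743]
tau_tool [0.029 0.416 0.013] F_tool [ 1.09 -0.32  3.85] F_w [-0.22 -0.6  -3.96]
tau_tool [-0.018  0.469  0.017] F_tool [ 1.91 -0.42  3.58] F_w [-0.47  0.22 -4.05]
tau_tool [0.029 0.403 0.019] F_tool [1.86 0.4  3.92] F_w [ 0.38  0.17 -4.34]
tau_tool [-0.003  0.418 -0.037] F_tool [ 0.72 -0.05  3.71] F_w [ 0.1  -0.84 -3.69]
clock: 14.25
eef_pos: [544.2, -93.2, 158.0]
tcp_rot: [3.139, -0.003, 1.736]
contact_force: [0.4, 0.2, -4.7]
opening: 0.521
grasp_force: 86.8
```

```bash
cat > m.py <<'E'
from h import *
import sys,os,pickle
fn='/tmp/m.pkl'; L=pickle.load(open(fn,'rb')) if os.path.exists(fn) else []
s=r.sense(); Rt=Rn.from_euler('xyz',s['tcp_rot']).as_matrix()
L.append(np.r_[(Rt.T@s['wrist_torque'])[1],s['contact_force'][2],Rt[2,0]])
pickle.dump(L,open(fn,'wb'))
if len(sys.argv)>1:
    a=np.array(L); print('n',len(a),'tauy,Fz,xaxis_z',a.mean(0).round(4),'sd',a[:,0].std().round(3)); os.remove(fn)
    g=sys.argv[1]
    res=pickle.load(open('/tmp/res.pkl','rb')) if os.path.exists('/tmp/res.pkl') else {}
    res[g]=a.mean(0); pickle.dump(res,open('/tmp/res.pkl','wb'))
    if g[-1]=='-':
        p,q=res[g[:-1]+'+'],res[g]; d=(q[0]-p[0])/2; sn=(q[2]-p[2])/2; W=-(p[1]+q[1])/2
        print('half diff tau',d,'sin',sn,'W',W,'ball moment at h=.23,.256:',d-W*abs(sn)*.231,d-W*abs(sn)*.256,'(expect .047 or 0)')
E
python3 -m inch '[[0,0,0,0,8,0,1],[0,0,0,0,8,0,1],[0,0,0,0,8,0,1],[0,0,0,0,0,0,1],[0,0,0,0,-7,0,1],[0,0,0,0,-7,0,1],[0,0,0,0,-7,0,1],[0,0,0,0,0,0,1]]' >/dev/null
for i in 1 2 3 4 5 6 7; do python3 -m inch '[[0,0,0,0,0,0,1]]' >/dev/null; python3 m.py; done; python3 m.py C+
python3 -m inch '[[0,0,0,0,-8,0,1],[0,0,0,0,-8,0,1],[0,0,0,0,-8,0,1],[0,0,0,0,-3,0,1],[0,0,0,0,7,0,1],[0,0,0,0,7,0,1],[0,0,0,0,7,0,1],[0,0,0,0,0,0,1]]' >/dev/null
for i in 1 2 3 4 5 6 7; do python3 -m inch '[[0,0,0,0,0,0,1]]' >/dev/null; python3 m.py; done; python3 m.py C-
python3 -m inch '[[0,0,0,0,3,0,1],[0,0,0,0,0,0,1]]'
```

```text
n 8 tauy,Fz,xaxis_z [-0.036  -4.0069  0.0525] sd 0.02
n 8 tauy,Fz,xaxis_z [ 0.0156 -4.2979 -0.0533] sd 0.021
half diff tau 0.025832298383023544 sin -0.052903941534405224 W 4.152392475317823 ball moment at h=.23,.256: -0.024913303156405785 -0.030405251374958742 (expect .047 or 0)
clock: 17.45
eef_pos: [543.4, -91.1, 157.4]
tcp_rot: [3.141, -0.001, 1.739]
contact_force: [0.9, 0.1, -3.9]
opening: 0.517
grasp_force: 86.8
```

```bash
python3 -m inch '[[0,0,0.04,0,0,0,1],[0,0,0.04,0,0,0,1],[0,0,0.025,0,0,0,1],[0,0,0.013,0,0,0,1],[0,0,0,0,0,0,1],[0,0,0,0,0,0,-0.5],[0,0,0,0,0,0,-0.5],[0,0,0,0,0,0,-0.5]]'
python3 -m inch '[[0,0,-0.03,0,0,0,-0.5],[0,0,-0.045,0,0,0,-0.5],[0,0,-0.045,0,0,0,-0.5],[0,0,-0.045,0,0,0,-0.5],[0,0,0,0,0,0,-0.5]]'
python3 go.py 538 59 205 1.95
```

```text
clock: 18.25
eef_pos: [544.0, -90.7, 40.2]
tcp_rot: [3.14, 0.001, 1.74]
contact_force: [0.3, -0.2, 0.1]
opening: 0.749
grasp_force: 0.0
clock: 18.75
eef_pos: [546.8, -91.3, 211.2]
tcp_rot: [3.131, 0.004, 1.74]
contact_force: [0.4, 0.9, 0.5]
opening: 0.752
grasp_force: 0.0
at [546.8 -91.3 211.2] yaw 1.74 | tool shift [0.1496 0.0165 0.0058] rows>= 4
turn [  0.59   0.29 -12.05] then tool shift [0.1429 0.0474 0.0062]
```

```bash
python3 -m inch '[[0.0374,0.0041,0,0,0,0,-0.5],[0.0374,0.0041,0,0,0,0,-0.5],[0.0374,0.0041,0,0,0,0,-0.5],[0.0374,0.0041,0,0,0,0,-0.5],[0,0,0,0,0,-6,-0.5],[0,0,0,0,0,-6,-0.5],[0,0,0,0,0,0,-0.5],[0,0,0,0,0,0,-0.5]]'
python3 - <<'E'
from fit import *
f=cam('wrist'); save(f,'w5')
p=fit([f],[538,59,-1.19]); print(np.round(p,3))
for q in ([633,53,-1.25],[435,75,1.3]): print(np.round(fit([f],q),3))
import go; go.plan(p[0],p[1],36,p[2]+np.pi)
E
```

```text
clock: 19.55
eef_pos: [534.1, 59.5, 204.2]
tcp_rot: [3.142, 0.0, 1.946]
contact_force: [-0.1, 0.4, 0.1]
opening: 0.752
grasp_force: 0.0
[ 5.38596e+02  6.05440e+01 -1.28400e+00  7.00000e-02]
[634.569  53.052  -1.29    0.918]
[4.34968e+02 7.44880e+01 1.26900e+00 8.00000e-02]
at [534.1  59.4 204.2] yaw 1.946 | tool shift [-0.0006  0.0046  0.1682] rows>= 4
turn [0.   0.   5.08] then tool shift [-0.0002  0.0047  0.1682]
```

```bash

python3 -m inch '[[0,0.0045,0.04,0,0,4,-0.5],[0,0,0.045,0,0,0,-0.5],[0,0,0.045,0,0,0,-0.5],[0,0,0.038,0,0,0,-0.5],[0,0,0,0,0,0,-0.5],[0,0,0,0,0,0,0.3],[0,0,0,0,0,0,1],[0,0,0,0,0,0,1]]' 80
python3 -m inch '[[0,0,0,0,0,0,1],[0,0,0,0,0,0,1],[0,0,0,0,0,0,1],[0,0,-0.03,0,0,0,1],[0,0,-0.045,0,0,0,1],[0,0,-0.045,0,0,0,1],[0,0,0,0,0,0,1]]'
python3 -m inch '[[0,0,0,0,8,0,1],[0,0,0,0,8,0,1],[0,0,0,0,8,0,1],[0,0,0,0,0,0,1],[0,0,0,0,-7,0,1],[0,0,0,0,-7,0,1],[0,0,0,0,-7,0,1],[0,0,0,0,0,0,1]]' >/dev/null
for i in 1 2 3 4 5 6 7; do python3 -m inch '[[0,0,0,0,0,0,1]]' >/dev/null; python3 m.py; done; python3 m.py B+
python3 -m inch '[[0,0,0,0,-8,0,1],[0,0,0,0,-8,0,1],[0,0,0,0,-8,0,1],[0,0,0,0,-3,0,1],[0,0,0,0,7,0,1],[0,0,0,0,7,0,1],[0,0,0,0,7,0,1],[0,0,0,0,0,0,1]]' >/dev/null
for i in 1 2 3 4 5 6 7; do python3 -m inch '[[0,0,0,0,0,0,1]]' >/dev/null; python3 m.py; done; python3 m.py B-
python3 -m inch '[[0,0,0,0,3,0,1],[0,0,0,0,0,0,1]]'
```

```text
clock: 20.4
eef_pos: [539.7, 61.4, 38.3]
tcp_rot: [3.138, 0.001, 1.879]
contact_force: [0.2, 0.7, -2.1]
opening: 0.523
grasp_force: 81.8
clock: 21.1
eef_pos: [542.0, 61.7, 162.5]
tcp_rot: [3.131, 0.002, 1.879]
contact_force: [0.5, 0.2, -2.7]
opening: 0.52
grasp_force: 83.4
n 8 tauy,Fz,xaxis_z [-0.0546 -2.7558  0.0529] sd 0.015
n 8 tauy,Fz,xaxis_z [ 0.0158 -2.8329 -0.0533] sd 0.037
half diff tau 0.035209419884874756 sin -0.053115678751368856 W 2.794357377905343 ball moment at h=.23,.256: 0.0009234322717657645 -0.0027871724482676774 (expect .047 or 0)
clock: 24.3
eef_pos: [538.6, 60.9, 156.3]
tcp_rot: [3.141, -0.001, 1.879]
contact_force: [-0.1, 0.2, -3.2]
opening: 0.52
grasp_force: 83.1
```

```bash

python3 -m inch '[[0,0,0,0,8,0,1],[0,0,0,0,8,0,1],[0,0,0,0,8,0,1],[0,0,0,0,0,0,1],[0,0,0,0,0,0,1],[0,0,0,0,0,0,1],[0,0,0,0,0,0,1],[0,0,0,0,0,0,1]]' >/dev/null
for i in 1 2 3 4 5; do python3 -m inch '[[0,0,0,0,0,0,1]]' >/dev/null; python3 m.py; done; python3 m.py Bb+
python3 -m inch '[[0,0,0,0,-8,0,1],[0,0,0,0,-8,0,1],[0,0,0,0,-8,0,1],[0,0,0,0,-8,0,1],[0,0,0,0,-8,0,1],[0,0,0,0,-8,0,1],[0,0,0,0,0,0,1],[0,0,0,0,0,0,1]]' >/dev/null
for i in 1 2 3 4 5; do python3 -m inch '[[0,0,0,0,0,0,1]]' >/dev/null; python3 m.py; done; python3 m.py Bb-
python3 -m inch '[[0,0,0,0,8,0,1],[0,0,0,0,8,0,1],[0,0,0,0,8,0,1],[0,0,0,0,0,0,1]]'
```

```text
n 6 tauy,Fz,xaxis_z [-0.4066 -2.4941  0.4065] sd 0.046
n 6 tauy,Fz,xaxis_z [ 0.387  -2.8514 -0.4056] sd 0.035
half diff tau 0.39680336569584224 sin -0.4060378764981585 W 2.6727075355532834 ball moment at h=.23,.256: 0.14611743198916877 0.1189869196832517 (expect .047 or 0)
clock: 27.3
eef_pos: [539.5, 59.3, 157.0]
tcp_rot: [3.139, -0.003, 1.876]
contact_force: [0.7, -0.0, -2.9]
opening: 0.522
grasp_force: 83.1
```

```bash
python3 -m inch '[[0,0,0.04,0,0,0,1],[0,0,0.04,0,0,0,1],[0,0,0.025,0,0,0,1],[0,0,0.013,0,0,0,1],[0,0,0,0,0,0,1],[0,0,0,0,0,0,-0.5],[0,0,0,0,0,0,-0.5],[0,0,0,0,0,0,-0.5]]'|sed -n 2p
python3 -m inch '[[0,0,-0.03,0,0,0,-0.5],[0,0,-0.045,0,0,0,-0.5],[0,0,-0.045,0,0,0,0],[0,0,0,0,0,0,0],[0,0,0,0,8,0,0],[0,0,0,0,8,0,0],[0,0,0,0,8,0,0],[0,0,0,0,0,0,0]]' >/dev/null
for i in 1 2 3 4 5; do python3 -m inch '[[0,0,0,0,0,0,0]]' >/dev/null; python3 m.py; done; python3 m.py Eb+
python3 -m inch '[[0,0,0,0,-7,0,0],[0,0,0,0,-7,0,0],[0,0,0,0,-7,0,0],[0,0,0,0,0,0,0]]' >/dev/null
for i in 1 2 3 4 5 6 7; do python3 -m inch '[[0,0,0,0,0,0,0]]' >/dev/null; python3 m.py; done; python3 m.py E+
python3 -m inch '[[0,0,0,0,-8,0,0],[0,0,0,0,-8,0,0],[0,0,0,0,-8,0,0],[0,0,0,0,-3,0,0],[0,0,0,0,0,0,0]]' >/dev/null
for i in 1 2 3 4 5; do python3 -m inch '[[0,0,0,0,0,0,0]]' >/dev/null; python3 m.py; done; python3 m.py Eb-
python3 -m inch '[[0,0,0,0,7,0,0],[0,0,0,0,7,0,0],[0,0,0,0,7,0,0],[0,0,0,0,0,0,0]]' >/dev/null
for i in 1 2 3 4 5 6 7; do python3 -m inch '[[0,0,0,0,0,0,0]]' >/dev/null; python3 m.py; done; python3 m.py E-
python3 -m inch '[[0,0,0,0,3,0,-0.5],[0,0,0,0,0,0,-0.5]]'
```

```text
eef_pos: [538.9, 61.5, 39.0]
n 6 tauy,Fz,xaxis_z [-0.191  -0.3597  0.4053] sd 0.043
n 8 tauy,Fz,xaxis_z [-0.0295 -0.027   0.0533] sd 0.022
n 6 tauy,Fz,xaxis_z [ 0.1849 -0.2603 -0.4059] sd 0.017
half diff tau 0.18796049368121093 sin -0.4055826191355383 W 0.30999925926439215 ball moment at h=.23,.256: 0.15891679172412673 0.1557735339365635 (expect .047 or 0)
n 8 tauy,Fz,xaxis_z [ 0.0333  0.1141 -0.0533] sd 0.018
half diff tau 0.0313864446469965 sin -0.053304128240251186 W -0.04355531037920116 ball moment at h=.23,.256: 0.031922752230345776 0.031980794176595696 (expect .047 or 0)
clock: 32.8
eef_pos: [538.6, 60.9, 158.3]
tcp_rot: [3.141, -0.001, 1.879]
contact_force: [-0.1, 0.4, -0.2]
opening: 0.751
grasp_force: 0.0
```

```bash
sed -i "s/^        print('half diff.*/        print('d',d.round(4),'W',W.round(2),'ball',(.463*abs(sn)+W*.18*abs(sn)-d).round(4),'(expect .047 or 0)')/" m.py
python3 -m inch '[[0,0,0.04,0,0,0,-0.5],[0,0,0.045,0,0,0,-0.5],[0,0,0.037,0,0,0,-0.5],[0,0,0,0,0,0,1],[0,0,0,0,0,0,1],[0,0,0,0,0,0,1],[0,0,0,0,0,0,1],[0,0,0,0,0,0,1]]' 80
python3 -m inch '[[0,0,0,0,0,0,1],[0,0,-0.035,0,0,0,1],[0,0,-0.045,0,0,0,1],[0,0,-0.045,0,0,0,1],[0,0,0,0,8,0,1],[0,0,0,0,8,0,1],[0,0,0,0,8,0,1],[0,0,0,0,0,0,1]]'
python3 -m inch '[[0,0,0,0,0,0,1],[0,0,0,0,-8,0,1],[0,0,0,0,-8,0,1],[0,0,0,0,-7,0,1],[0,0,0,0,0,0,1]]' >/dev/null
for i in 1 2 3 4 5 6 7 8 9 10 11; do python3 -m inch '[[0,0,0,0,0,0,1]]' >/dev/null; python3 m.py; done; python3 m.py B+
python3 -m inch '[[0,0,0,0,-8,0,1],[0,0,0,0,-8,0,1],[0,0,0,0,-8,0,1],[0,0,0,0,-1,0,1],[0,0,0,0,0,0,1],[0,0,0,0,0,0,1]]'>/dev/null
python3 -m inch '[[0,0,0,0,8,0,1],[0,0,0,0,8,0,1],[0,0,0,0,7,0,1],[0,0,0,0,0,0,1]]' >/dev/null
for i in 1 2 3 4 5 6 7 8 9 10 11; do python3 -m inch '[[0,0,0,0,0,0,1]]' >/dev/null; python3 m.py; done; python3 m.py B-
python3 -m inch '[[0,0,0,0,1,0,1],[0,0,0,0,0,0,1]]'; python3 go.py 427 -378 150 0
```

```text
clock: 33.6
eef_pos: [539.2, 61.4, 37.8]
tcp_rot: [3.139, 0.001, 1.879]
contact_force: [-0.9, -0.1, -2.9]
opening: 0.524
grasp_force: 85.3
clock: 34.4
eef_pos: [538.8, 59.1, 160.8]
tcp_rot: [-3.141, -0.422, 1.876]
contact_force: [0.8, -0.6, -3.2]
opening: 0.52
grasp_force: 85.7
n 12 tauy,Fz,xaxis_z [-0.0291 -2.4366  0.0179] sd 0.025
n 12 tauy,Fz,xaxis_z [ 0.0098 -2.8082 -0.0179] sd 0.034
d 0.0194 W 2.62 ball -0.0027 (expect .047 or 0)
clock: 38.3
eef_pos: [538.4, 61.1, 161.3]
tcp_rot: [3.141, -0.001, 1.879]
contact_force: [0.6, -0.4, -1.9]
opening: 0.525
grasp_force: 85.6
at [538.4  61.1 161.3] yaw 1.879 | tool shift [-0.3846 -0.2394  0.0109] rows>= 10
turn [-4.0000e-02 -4.0000e-02  1.0767e+02] then tool shift [-0.1114  0.4391  0.0113]
```

```bash
python3 -m inch '[[-0.0382,-0.0238,0,0,0,0,1],[-0.0382,-0.0238,0,0,0,0,1],[-0.0382,-0.0238,0,0,0,0,1],[-0.0382,-0.0238,0,0,0,0,1],[-0.0382,-0.0238,0,0,0,0,1],[-0.0382,-0.0238,0,0,0,0,1],[-0.0382,-0.0238,0,0,0,0,1],[-0.0382,-0.0238,0,0,0,0,1]]' >/dev/null
python3 -m inch '[[-0.0382,-0.0238,0,0,0,0,1],[-0.0382,-0.0238,0,0,0,0,1],[0,0,0,0,0,8.3,1],[0,0,0,0,0,8.3,1],[0,0,0,0,0,8.3,1],[0,0,0,0,0,8.3,1],[0,0,0,0,0,8.3,1],[0,0,0,0,0,8.3,1]]'
python3 -m inch '[[0,0,0,0,0,8.3,1],[0,0,0,0,0,8.3,1],[0,0,0,0,0,8.3,1],[0,0,0,0,0,8.3,1],[0,0,0,0,0,8.3,1],[0,0,0,0,0,8.3,1],[0,0,0,0,0,8,1],[0,0,0,0,0,0,1]]'
python3 go.py 427 -375 46 0
```

```text
clock: 39.9
eef_pos: [427.4, -375.1, 161.2]
tcp_rot: [-3.141, -0.0, 1.004]
contact_force: [-0.7, 0.9, -2.8]
opening: 0.523
grasp_force: 85.3
clock: 40.7
eef_pos: [427.5, -375.1, 161.3]
tcp_rot: [-3.141, -0.0, -0.001]
contact_force: [-0.1, -0.1, -2.8]
opening: 0.521
grasp_force: 85.4
at [ 427.5 -375.1  161.3] yaw -0.001 | tool shift [-0.0005 -0.      0.1153] rows>= 3
turn [-0.01 -0.   -0.05] then tool shift [-5.000e-04 -1.000e-04  1.153e-01]
```

```bash
python3 -m inch '[[0,0,0.045,0,0,0,1],[0,0,0.04,0,0,0,1],[0,0,0.022,0,0,0,1],[0,0,0.011,0,0,0,1],[0,0,0,0,0,0,1],[0,0,0,0,0,0,-0.3],[0,0,0,0,0,0,-0.3],[0,0,0,0,0,0,-0.3]]'
python3 -m inch '[[0,0,-0.035,0,0,0,-0.3],[0,0,-0.045,0,0,0,-0.3],[0,0,-0.045,0,0,0,-0.5],[0,0,-0.045,0,0,0,-0.5],[0,0,0,0,0,0,-0.5]]'
python3 - <<'E'
from fit import *
f=cam('wrist'); save(f,'w6'); fs=[cam('scene'),cam('side')]; save(fs[0],'s6'); save(fs[1],'d6')
for p in [[435,75,1.3],[542,-90,-1.37],[633,53,-1.25]]: print(np.round(fit(fs,p),3))
import go; go.plan(435,74,205,1.29)
E
```

```text
clock: 41.5
eef_pos: [428.5, -375.8, 44.8]
tcp_rot: [3.14, -0.002, 0.002]
contact_force: [0.4, 0.5, 0.4]
opening: 0.648
grasp_force: 0.0
clock: 42.0
eef_pos: [430.5, -377.5, 220.8]
tcp_rot: [3.133, -0.009, 0.002]
contact_force: [0.5, 0.1, 0.3]
opening: 0.748
grasp_force: 0.0
[4.34896e+02 7.19840e+01 1.31900e+00 3.36000e-01]
[544.555 -91.95   -1.32    0.984]
[ 6.32891e+02  5.38720e+01 -1.24100e+00  3.22000e-01]
at [ 427.4 -374.9  213.7] yaw 0.002 | tool shift [ 0.0083 -0.4488  0.0084] rows>= 9
turn [ 6.000e-02 -1.000e-02 -7.382e+01] then tool shift [ 0.4334 -0.1171  0.0087]
```

View pics/s6.png

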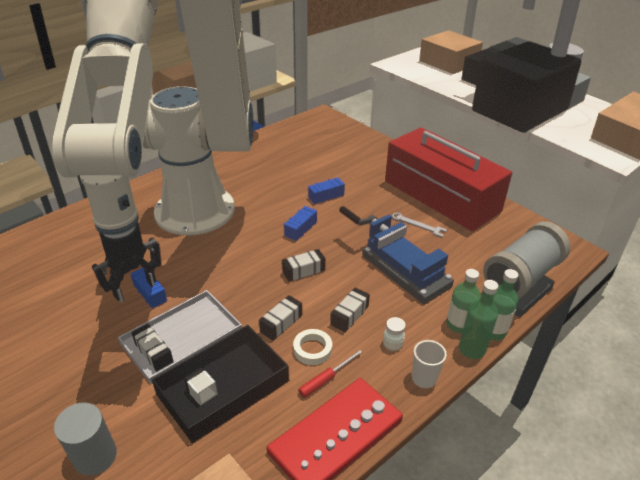

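```bash
python3 -m inch '[[0.0008,-0.0449,0,0,0,0,-0.5],[0.0008,-0.0449,0,0,0,0,-0.5],[0.0008,-0.0449,0,0,0,0,-0.5],[0.0008,-0.0449,0,0,0,0,-0.5],[0.0008,-0.0449,0,0,0,0,-0.5],[0.0008,-0.0449,0,0,0,0,-0.5],[0.0008,-0.0449,0,0,0,0,-0.5],[0.0008,-0.0449,0,0,0,0,-0.5]]' >/dev/null
python3 -m inch '[[0.0008,-0.0449,0,0,0,0,-0.5],[0.0008,-0.0449,0,0,0,0,-0.5],[0,0,0,0,0,-8.2,-0.5],[0,0,0,0,0,-8.2,-0.5],[0,0,0,0,0,-8.2,-0.5],[0,0,0,0,0,-8.2,-0.5],[0,0,0,0,0,-8.2,-0.5],[0,0,0,0,0,-8.2,-0.5]]'
python3 -m inch '[[0,0,0,0,0,-8.2,-0.5],[0,0,0,0,0,-8.2,-0.5],[0,0,0,0,0,-8.2,-0.5],[0,0,0,0,0,0,-0.5],[0,0,0,0,0,0,-0.5]]'
python3 - <<'E'
from fit import *
f=cam('wrist'); save(f,'w7')
p=fit([f],[435,75,1.3]); print(np.round(p,3))
import go; go.plan(p[0],p[1],36,p[2])
E
```

```text
clock: 43.75
eef_pos: [433.8, 73.9, 211.7]
tcp_rot: [-3.14, 0.002, 0.866]
contact_force: [-0.5, -1.2, 0.5]
opening: 0.753
grasp_force: 0.0
clock: 44.25
eef_pos: [434.3, 73.9, 212.3]
tcp_rot: [-3.14, 0.001, 1.285]
contact_force: [-0.1, 0.1, 0.2]
opening: 0.753
grasp_force: 0.0
[4.3385e+02 7.3163e+01 1.2880e+00 7.1000e-02]
at [434.4  74.  212.6] yaw 1.286 | tool shift [-8.000e-04 -1.000e-04  1.766e-01] rows>= 4
turn [-0.08  0.04 -0.13] then tool shift [-0.0009 -0.0003  0.1766]
```

```bash

python3 -m inch '[[0,0,0.045,0,0,0,-0.5],[0,0,0.045,0,0,0,-0.5],[0,0,0.045,0,0,0,-0.5],[0,0,0.04,0,0,0,-0.5],[0,0,0,0,0,0,-0.5],[0,0,0,0,0,0,1],[0,0,0,0,0,0,1],[0,0,0,0,0,0,1]]' 80
python3 -m inch '[[0,0,0,0,0,0,1],[0,0,0,0,0,0,1],[0,0,-0.035,0,0,0,1],[0,0,-0.045,0,0,0,1],[0,0,-0.045,0,0,0,1],[0,0,0,0,8,0,1],[0,0,0,0,8,0,1],[0,0,0,0,8,0,1]]'
python3 -m inch '[[0,0,0,0,0,0,1],[0,0,0,0,0,0,1],[0,0,0,0,-8,0,1],[0,0,0,0,-8,0,1],[0,0,0,0,-7,0,1],[0,0,0,0,0,0,1]]' >/dev/null
for i in 1 2 3 4 5 6 7 8 9 10; do python3 -m inch '[[0,0,0,0,0,0,1]]' >/dev/null; python3 m.py; done; python3 m.py A+
python3 -m inch '[[0,0,0,0,-8,0,1],[0,0,0,0,-8,0,1],[0,0,0,0,-8,0,1],[0,0,0,0,-1,0,1],[0,0,0,0,0,0,1],[0,0,0,0,0,0,1]]'>/dev/null
python3 -m inch '[[0,0,0,0,8,0,1],[0,0,0,0,8,0,1],[0,0,0,0,7,0,1],[0,0,0,0,0,0,1]]' >/dev/null
for i in 1 2 3 4 5 6 7 8 9 10; do python3 -m inch '[[0,0,0,0,0,0,1]]' >/dev/null; python3 m.py; done; python3 m.py A-
python3 -m inch '[[0,0,0,0,1,0,1],[0,0,0,0,0,0,1]]'; python3 go.py 427 -303 150 0
```

```text
clock: 45.1
eef_pos: [436.2, 74.3, 40.2]
tcp_rot: [3.139, -0.001, 1.289]
contact_force: [0.4, 0.3, -4.6]
opening: 0.523
grasp_force: 82.3
clock: 45.9
eef_pos: [434.4, 74.6, 164.1]
tcp_rot: [-3.141, -0.388, 1.292]
contact_force: [-2.3, -6.9, -6.0]
opening: 0.527
grasp_force: 87.9
n 11 tauy,Fz,xaxis_z [ 0.0233 -4.5698  0.0145] sd 0.02
n 11 tauy,Fz,xaxis_z [-0.0159 -4.5285 -0.0215] sd 0.021
d -0.0196 W 4.55 ball 0.0427 (expect .047 or 0)
clock: 49.7
eef_pos: [432.4, 74.6, 161.9]
tcp_rot: [-3.131, 0.002, 1.293]
contact_force: [0.7, -0.1, -4.5]
opening: 0.52
grasp_force: 87.8
at [432.4  74.6 161.9] yaw 1.293 | tool shift [-0.3646  0.0986  0.0117] rows>= 8
turn [-0.43  0.51 74.06] then tool shift [-0.0054  0.3776  0.0119]
```

```bash
python3 -m inch '[[0,0,0.04,0,0,0,1],[0,0,0.04,0,0,0,1],[0,0,0.027,0,0,0,1],[0,0,0.013,0,0,0,1],[0,0,0,0,0,0,1],[0,0,0,0,0,0,-0.5],[0,0,0,0,0,0,-0.5],[0,0,0,0,0,0,-0.5]]'|sed -n 1,2p
python3 -m inch '[[0,0,-0.035,0,0,0,-0.5],[0,0,-0.045,0,0,0,-0.5],[0,0,-0.045,0,0,0,-0.5],[0,0,-0.045,0,0,0,-0.5],[0,0,0,0,0,0,-0.5],[0,0,0,0,0,0,-0.5]]'
python3 go.py 633 54 205 1.87
```

```text
clock: 50.5
eef_pos: [432.1, 74.9, 42.6]
clock: 51.1
eef_pos: [433.9, 74.9, 213.5]
tcp_rot: [-3.135, 0.002, 1.293]
contact_force: [-0.1, -0.0, -0.2]
opening: 0.751
grasp_force: 0.0
at [433.9  74.9 213.5] yaw 1.293 | tool shift [0.0345 0.1972 0.0071] rows>= 5
turn [-4.100e-01 -2.000e-02 -3.307e+01] then tool shift [-0.0787  0.184   0.0085]
```

```bash
python3 -m inch '[[0.0069,0.0394,0,0,0,0,-0.5],[0.0069,0.0394,0,0,0,0,-0.5],[0.0069,0.0394,0,0,0,0,-0.5],[0.0069,0.0394,0,0,0,0,-0.5],[0.0069,0.0394,0,0,0,0,-0.5],[0,0,0,0,0,-8.3,-0.5],[0,0,0,0,0,-8.3,-0.5],[0,0,0,0,0,-8.3,-0.5]]'>/dev/null
python3 -m inch '[[0,0,0,0,0,-8.2,-0.5],[0,0,0,0,0,0,-0.5],[0,0,0,0,0,0,-0.5]]'
python3 - <<'E'
from fit import *
f=cam('wrist'); save(f,'w8')
p=fit([f],[633,54,-1.25]); print(np.round(p,3))
import go; go.plan(p[0],p[1],36,p[2]+np.pi)
E
```

```text
clock: 52.2
eef_pos: [631.4, 53.9, 208.4]
tcp_rot: [-3.129, -0.003, 1.866]
contact_force: [0.5, -0.2, -0.4]
opening: 0.746
grasp_force: 0.0
[ 6.33558e+02  5.46250e+01 -1.34400e+00  6.90000e-02]
at [631.5  53.9 208.7] yaw 1.867 | tool shift [-0.0005  0.0042  0.1727] rows>= 4
turn [-0.69 -0.16  3.95] then tool shift [0.0002 0.0021 0.1727]
```

```bash

python3 -m inch '[[0,0.003,0.045,-0.7,0,3,-0.5],[0,0,0.045,0,0,0,-0.5],[0,0,0.045,0,0,0,-0.5],[0,0,0.036,0,0,0,-0.5],[0,0,0,0,0,0,-0.5],[0,0,0,0,0,0,1],[0,0,0,0,0,0,1],[0,0,0,0,0,0,1]]' 80
python3 -m inch '[[0,0,0,0,0,0,1],[0,0,0,0,0,0,1],[0,0,-0.035,0,0,0,1],[0,0,-0.045,0,0,0,1],[0,0,-0.045,0,0,0,1],[0,0,0,0,8,0,1],[0,0,0,0,8,0,1],[0,0,0,0,8,0,1]]'
python3 -m inch '[[0,0,0,0,0,0,1],[0,0,0,0,0,0,1],[0,0,0,0,-8,0,1],[0,0,0,0,-8,0,1],[0,0,0,0,-7,0,1],[0,0,0,0,0,0,1]]' >/dev/null
for i in 1 2 3 4 5 6 7 8 9 10; do python3 -m inch '[[0,0,0,0,0,0,1]]' >/dev/null; python3 m.py; done; python3 m.py D+
python3 -m inch '[[0,0,0,0,-8,0,1],[0,0,0,0,-8,0,1],[0,0,0,0,-8,0,1],[0,0,0,0,-1,0,1],[0,0,0,0,0,0,1],[0,0,0,0,0,0,1]]'>/dev/null
python3 -m inch '[[0,0,0,0,8,0,1],[0,0,0,0,8,0,1],[0,0,0,0,7,0,1],[0,0,0,0,0,0,1]]' >/dev/null
for i in 1 2 3 4 5 6 7 8 9 10; do python3 -m inch '[[0,0,0,0,0,0,1]]' >/dev/null; python3 m.py; done; python3 m.py D-
python3 -m inch '[[0,0,0,0,1,0,1],[0,0,0,0,0,0,1]]'; python3 go.py 427 -303 150 0
```

```text
clock: 53.05
eef_pos: [635.8, 55.3, 40.8]
tcp_rot: [3.137, -0.002, 1.818]
contact_force: [-0.1, 0.4, -3.0]
opening: 0.52
grasp_force: 82.6
clock: 53.85
eef_pos: [635.3, 55.1, 165.7]
tcp_rot: [3.135, -0.426, 1.822]
contact_force: [-0.8, -0.5, -3.4]
opening: 0.516
grasp_force: 83.5
n 11 tauy,Fz,xaxis_z [-0.0246 -2.9868  0.0206] sd 0.037
n 11 tauy,Fz,xaxis_z [ 0.0248 -2.8588 -0.0153] sd 0.015
d 0.0247 W 2.92 ball -0.0069 (expect .047 or 0)
clock: 57.65
eef_pos: [634.4, 54.6, 163.7]
tcp_rot: [3.14, -0.004, 1.818]
contact_force: [0.6, 0.2, -3.4]
opening: 0.518
grasp_force: 83.5
at [634.4  54.6 163.7] yaw 1.818 | tool shift [-0.296  -0.2886  0.0122] rows>= 9
turn [ -0.12  -0.23 104.16] then tool shift [-0.2074  0.3576  0.0137]
```

```bash
python3 -m inch '[[-0.0315,-0.0317,0,0,0,0,1],[-0.0315,-0.0317,0,0,0,0,1],[-0.0315,-0.0317,0,0,0,0,1],[-0.0315,-0.0317,0,0,0,0,1],[-0.0315,-0.0317,0,0,0,0,1],[-0.0315,-0.0317,0,0,0,0,1],[-0.0315,-0.0317,0,0,0,0,1],[-0.0315,-0.0317,0,0,0,0,1]]' >/dev/null
python3 -m inch '[[-0.0315,-0.0317,0,0,0,0,1],[0,0,0,0,0,8,1],[0,0,0,0,0,8,1],[0,0,0,0,0,8,1],[0,0,0,0,0,8,1],[0,0,0,0,0,8,1],[0,0,0,0,0,8,1],[0,0,0,0,0,8,1]]'
python3 -m inch '[[0,0,0,0,0,8,1],[0,0,0,0,0,8,1],[0,0,0,0,0,8,1],[0,0,0,0,0,8,1],[0,0,0,0,0,8,1],[0,0,0,0,0,8,1],[0,0,0,0,0,0,1],[0,0,0,0,0,0,1]]'
python3 go.py 427 -290 46 0
```

```text
clock: 59.25
eef_pos: [427.2, -290.1, 162.6]
tcp_rot: [-3.141, -0.003, 0.835]
contact_force: [-0.1, -0.6, -3.6]
opening: 0.516
grasp_force: 83.7
clock: 60.05
eef_pos: [427.2, -290.0, 162.6]
tcp_rot: [-3.139, -0.001, 0.007]
contact_force: [-0.7, 1.0, -2.9]
opening: 0.523
grasp_force: 83.7
at [ 427.2 -290.   162.6] yaw 0.007 | tool shift [-0.0003  0.0003  0.1166] rows>= 3
turn [-0.16 -0.06  0.4 ] then tool shift [-0.0002 -0.      0.1166]
```

```bash
python3 -m inch '[[0,0,0.045,0,0,0,1],[0,0,0.04,0,0,0,1],[0,0,0.022,0,0,0,1],[0,0,0.01,0,0,0,1],[0,0,0,0,0,0,1],[0,0,0,0,0,0,-0.3],[0,0,0,0,0,0,-0.3],[0,0,0,0,0,0,-0.3]]'|sed -n 1,3p
python3 -m inch '[[0,0,-0.035,0,0,0,-0.3],[0,0,-0.045,0,0,0,-0.3],[0,0,-0.045,0,0,0,-0.5],[0,0,-0.045,0,0,0,-0.5],[0,0,0,0,0,0,-0.5]]' >/dev/null
python3 - <<'E'
from fit import *
f=cam('wrist'); save(f,'w9'); fs=[cam('scene'),cam('side')]; save(fs[0],'s9'); save(fs[1],'d9')
for p in [[435,75,1.3],[542,-90,-1.37]]: print(np.round(fit(fs,p),3))
import go; go.plan(435,74,205,1.29)
E
```

```text
clock: 60.85
eef_pos: [427.9, -290.1, 46.4]
tcp_rot: [-3.14, -0.002, 0.004]
[4.3112e+02 7.3021e+01 1.3340e+00 3.3200e-01]
[544.317 -92.288  -1.322   0.989]
at [ 426.9 -290.   215.6] yaw 0.003 | tool shift [ 0.0092 -0.3639  0.0115] rows>= 8
turn [ -0.08  -0.16 -73.73] then tool shift [ 0.3519 -0.0931  0.0106]
```

View pics/w9.png

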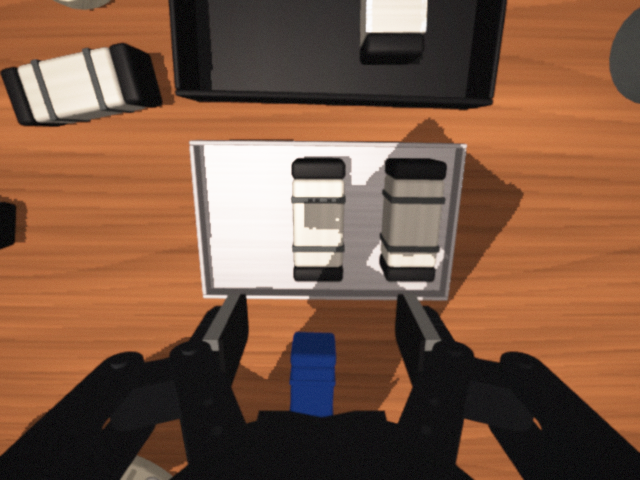

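```bash
python3 -m inch '[[0.0007,-0.0455,0,0,0,0,-0.5],[0.0007,-0.0455,0,0,0,0,-0.5],[0.0007,-0.0455,0,0,0,0,-0.5],[0.0007,-0.0455,0,0,0,0,-0.5],[0.0007,-0.0455,0,0,0,0,-0.5],[0.0007,-0.0455,0,0,0,0,-0.5],[0.0007,-0.0455,0,0,0,0,-0.5],[0.0007,-0.0455,0,0,0,0,-0.5]]' >/dev/null
python3 -m inch '[[0,0,0,0,0,-8.2,-0.5],[0,0,0,0,0,-8.2,-0.5],[0,0,0,0,0,-8.2,-0.5],[0,0,0,0,0,-8.2,-0.5],[0,0,0,0,0,-8.2,-0.5],[0,0,0,0,0,-8.2,-0.5],[0,0,0,0,0,-8.2,-0.5],[0,0,0,0,0,-8.2,-0.5]]'>/dev/null
python3 -m inch '[[0,0,0,0,0,-8.2,-0.5],[0,0,0,0,0,0,-0.5],[0,0,0,0,0,0,-0.5]]'
python3 - <<'E'
from fit import *
f=cam('wrist'); save(f,'w10')
p=fit([f],[433,74,1.3]); print(np.round(p,3))
import go; go.plan(p[0],p[1],36,p[2])
E
```

```text
clock: 63.4
eef_pos: [431.0, 73.8, 215.5]
tcp_rot: [-3.14, -0.002, 1.287]
contact_force: [-1.0, 0.6, -0.8]
opening: 0.752
grasp_force: 0.0
[4.30815e+02 7.36740e+01 1.29500e+00 6.50000e-02]
at [431.1  73.9 215.7] yaw 1.287 | tool shift [-0.0007  0.      0.1797] rows>= 4
turn [-0.09 -0.14 -0.43] then tool shift [-0.0003 -0.0003  0.1797]
```

View pics/w10.png

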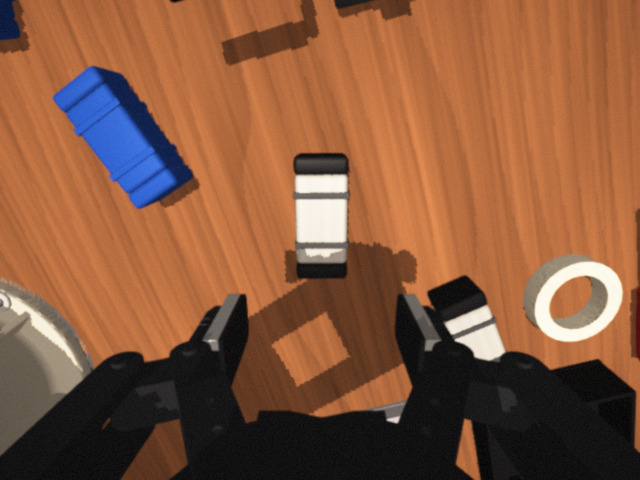

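```bash

python3 -m inch '[[0,0,0.045,0,0,0,-0.5],[0,0,0.045,0,0,0,-0.5],[0,0,0.045,0,0,0,-0.5],[0,0,0.044,0,0,0,-0.5],[0,0,0,0,0,0,-0.5],[0,0,0,0,0,0,1],[0,0,0,0,0,0,1],[0,0,0,0,0,0,1]]' 80
python3 -m inch '[[0,0,0,0,0,0,1],[0,0,0,0,0,0,1],[0,0,-0.035,0,0,0,1],[0,0,-0.045,0,0,0,1],[0,0,-0.045,0,0,0,1],[0,0,-0.045,0,0,0,1],[0,0,-0.03,0,0,0,1],[0,0,0,0,0,0,1]]'
python3 go.py 610 200 230 1.5
```

```text
clock: 64.25
eef_pos: [433.2, 74.7, 39.7]
tcp_rot: [3.138, -0.005, 1.291]
contact_force: [0.5, -0.5, -4.0]
opening: 0.518
grasp_force: 82.6
clock: 65.05
eef_pos: [433.9, 74.3, 242.0]
tcp_rot: [3.134, -0.007, 1.291]
contact_force: [0.5, -0.4, -5.5]
opening: 0.518
grasp_force: 84.9
at [433.9  74.3 242. ] yaw 1.291 | tool shift [0.1694 0.1344 0.0142] rows>= 5
turn [  0.48  -0.34 -11.97] then tool shift [0.1379 0.1668 0.012 ]
```

```bash

python3 -m inch '[[0.0339,0.0269,0,0,0,0,1],[0.0339,0.0269,0,0,0,0,1],[0.0339,0.0269,0,0,0,0,1],[0.0339,0.0269,0,0,0,0,1],[0.0339,0.0269,0,0,0,0,1],[0,0,0,0,0,-6,1],[0,0,0,0,0,-6,1],[0,0,0,0,0,0,1]]'
python3 - <<'E'
from h import *
f=cam('wrist'); save(f,'w11')
E
```

```text
clock: 65.85
eef_pos: [606.7, 199.6, 235.6]
tcp_rot: [-3.139, -0.002, 1.502]
contact_force: [-0.1, 0.0, -4.4]
opening: 0.52
grasp_force: 85.1
```

View pics/w11.png

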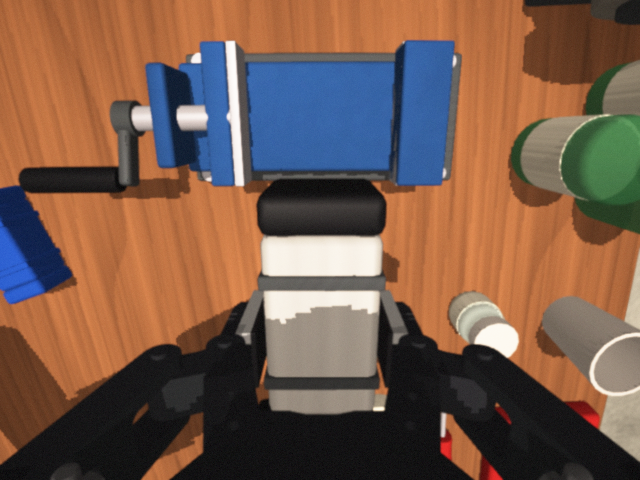

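```bash
python3 - <<'E'
from h import *
f=load('w11'); print(f['c'].round())
print('mov face',ray(f,[(240,42),(245,186)],94).round(1).tolist())
print('fixed top front',ray(f,[(405,41),(399,184)],94).round(1).tolist(), 'back',ray(f,[(453,41),(443,184)],94).round(1).tolist())
print('bed edges',ray(f,[(300,62),(300,173)],60).round(1).tolist())
print('screw axis',ray(f,[(140,118),(195,118)],85).round(1).tolist())
for z in (80,85,92): print('grip',z,ray(f,[(24,180),(118,180)],z).round(1).tolist())
b=cv2.resize(f['img'][20:200,0:470],(799,306),interpolation=cv2.INTER_CUBIC); cv2.imwrite('pics/w11c.png',b)
E
```

```text
[613. 275. 362.]
mov face [[560.2, 337.4, 94.0], [551.0, 238.9, 94.0]]
fixed top front [[672.8, 330.2, 94.0], [667.8, 232.4, 94.0]] back [[705.7, 328.2, 94.0], [701.3, 230.2, 94.0]]
bed edges [[598.6, 327.7, 60.0], [591.2, 242.0, 60.0]]
screw axis [[476.5, 294.3, 85.0], [518.1, 291.0, 85.0]]
grip 80 [[367.7, 255.2, 80.0], [446.1, 249.3, 80.0]]
grip 85 [[372.0, 255.6, 85.0], [449.0, 249.7, 85.0]]
grip 92 [[378.1, 256.1, 92.0], [453.1, 250.4, 92.0]]
```

View pics/w11c.png

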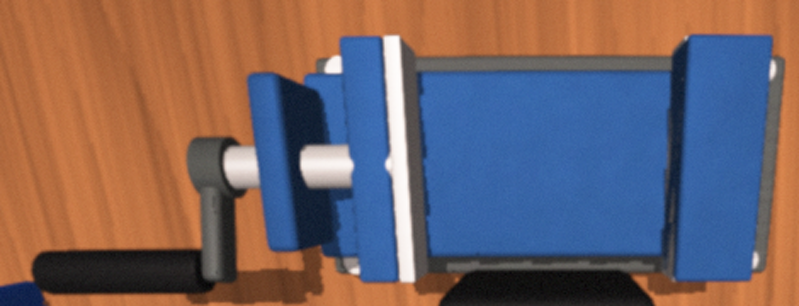

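```bash

python3 -m inch '[[0.0424,0.0017,0,0,0,-0.5,1],[0.0424,0.0017,0,0,0,0,1],[0,0,0.04,0,0,0,1],[0,0,0.04,0,0,0,1],[0,0,0,0,0,0,1],[0,0,0,0,0,0,1]]'
python3 go.py 616 284 101.5 1.511
```

```text
clock: 66.5
eef_pos: [616.1, 283.8, 158.0]
tcp_rot: [-3.14, -0.002, 1.507]
contact_force: [0.7, 0.4, -4.4]
opening: 0.516
grasp_force: 85.4
at [616.1 283.8 158. ] yaw 1.507 | tool shift [ 0.     -0.0001  0.0565] rows>= 2
turn [-0.08 -0.11 -0.21] then tool shift [ 0.0002 -0.0002  0.0565]
```

```bash

python3 -m inch '[[0,0,0.03,0,0,0,1],[0,0,0.018,0,0,0,1],[0,0,0.005,0,0,0,1],[0,0,0,0,0,0,1],[0,0,0,0,0,0,1]]'; python3 -m inch '[[0,0,0.004,0,0,0,1],[0,0,0,0,0,0,1]]'
```

```text
clock: 67.0
eef_pos: [618.1, 284.8, 107.6]
tcp_rot: [3.138, -0.004, 1.509]
contact_force: [0.4, -0.4, -4.8]
opening: 0.522
grasp_force: 85.2
clock: 67.2
eef_pos: [617.0, 284.5, 101.9]
tcp_rot: [3.14, -0.003, 1.509]
contact_force: [-0.6, -0.9, -4.1]
opening: 0.525
grasp_force: 85.3
```

```bash

python3 -m inch '[[0,0,0.001,0,0,0,1],[0,0,0,0,0,0,1],[0,0,0,0,0,0,-0.35],[0,0,0,0,0,0,-0.35],[0,0,0,0,0,0,-0.35],[0,0,-0.03,0,0,0,-0.35],[0,0,-0.045,0,0,0,-0.35],[0,0,-0.045,0,0,0,-0.35]]'
python3 -m inch '[[0,0,-0.03,0,0,0,-0.35],[0,0,0,0,0,0,-0.35]]'
python3 - <<'E'
from h import *
f=cam('wrist'); save(f,'w12'); a=f['img']
g=cam('scene'); save(g,'s12'); h=cam('side'); save(h,'d12')
c=np.hstack([cv2.resize(a,(400,300)),cv2.resize(g['img'][180:330,280:480],(400,300))]); cv2.imwrite('pics/c12.png',c)
s=r.sense(); print(s['eef_pos'],s['tcp_rot'])
E
```

```text
clock: 68.0
eef_pos: [616.3, 283.9, 221.4]
tcp_rot: [-3.141, -0.003, 1.509]
contact_force: [0.1, 0.1, -0.0]
opening: 0.674
grasp_force: 0.0
clock: 68.2
eef_pos: [619.2, 285.1, 256.5]
tcp_rot: [3.133, -0.007, 1.509]
contact_force: [-0.4, 0.3, -0.0]
opening: 0.678
grasp_force: 0.0
[616.33819415 283.86650026 249.90634282] [ 3.14136620e+00 -2.79403322e-03  1.50923916e+00]
```

View pics/c12.png

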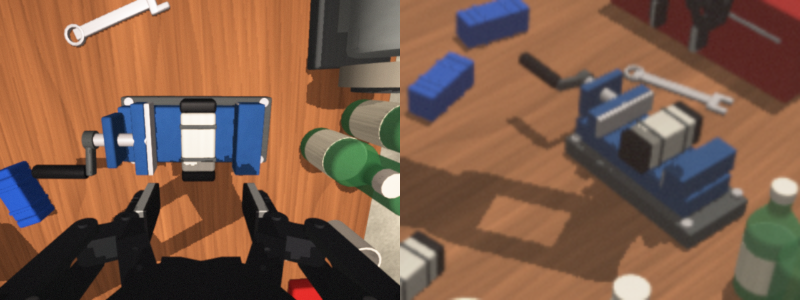

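```bash
python3 - <<'E'
from h import *
from scipy.optimize import least_squares
ca=lambda x,y:(240+x/3.4,195+y/3.4); cb=lambda x,y:(165+x/3.4,190+y/3.4)
F=[load(n) for n in('scene0','side0','w11','w12')]
for nm,uv in (('free',[ca(345,48),cb(450,440),(24,180),(54,275)]),('arm end',[ca(405,92),cb(374,380),(120,180),(141,275)])):
    fn=lambda X:np.concatenate([proj(f,X)[0]-u for f,u in zip(F,uv)])
    s=least_squares(fn,[400,253,90]); print(nm,s.x.round(1),s.fun.round(1))
f=load('w12')
img=f['img']
c=cv2.resize(img[180:320,0:440],(800,254),interpolation=cv2.INTER_CUBIC); cv2.imwrite('pics/w12c.png',c)
E
python3 go.py 412 253 200 1.51
```

```text
free [383.6 256.4  98.1] [ 0.4 -2.4  0.7  0.6  0.3  0.2  0.3 -0. ]
arm end [456.7 250.2  93.2] [-0.6 -1.   0.4 -0.6  1.7  0.  -1.7 -0.4]
at [616.3 283.9 249.9] yaw 1.509 | tool shift [-0.0435 -0.2021  0.0497] rows>= 5
turn [ 0.01 -0.16 -0.04] then tool shift [-0.0432 -0.2021  0.0499]
```

View pics/w12c.png

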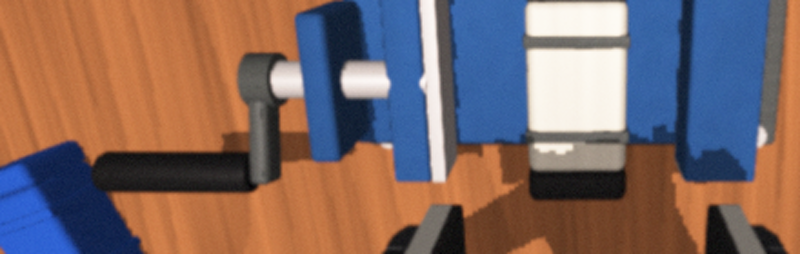

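```bash

python3 -m inch '[[-0.0086,-0.0417,0,0,0,0,-0.5],[-0.0086,-0.0417,0,0,0,0,-0.5],[-0.0086,-0.0417,0,0,0,0,-0.5],[-0.0086,-0.0417,0,0,0,0,-0.5],[-0.0086,-0.0417,0,0,0,0,-0.5],[0,0,0,0,0,-8.2,-0.5],[0,0,0,0,0,-8.2,-0.5],[0,0,0,0,0,-8.2,-0.5]]' >/dev/null
python3 -m inch '[[0,0,0,0,0,-8.2,-0.5],[0,0,0,0,0,-8.2,-0.5],[0,0,0,0,0,-8.2,-0.5],[0,0,0,0,0,-8.2,-0.5],[0,0,0,0,0,-8.2,-0.5],[0,0,0,0,0,-8.2,-0.5],[0,0,0,0,0,-8.2,-0.5],[0,0,0,0,0,-8.2,-0.5]]' >/dev/null
python3 -m inch '[[0,0,0.035,0,0,0,-0.5],[0,0,0.035,0,0,0,-0.5],[0,0,0,0,0,0,-0.5],[0,0,0,0,0,0,-0.5]]'
python3 - <<'E'
from h import *
f=cam('wrist'); save(f,'w13')
import go; go.plan(405,253.5,93,3.08)
E
```

```text
clock: 70.35
eef_pos: [405.2, 253.7, 179.4]
tcp_rot: [3.14, -0.002, 3.084]
contact_force: [0.6, 0.5, 0.1]
opening: 0.752
grasp_force: 0.0
at [406.1 254.2 180.5] yaw 3.084 | tool shift [ 0.0011 -0.001   0.0875] rows>= 2
turn [0.15 0.01 0.2 ] then tool shift [ 0.001  -0.0008  0.0875]
```

View pics/w13.png

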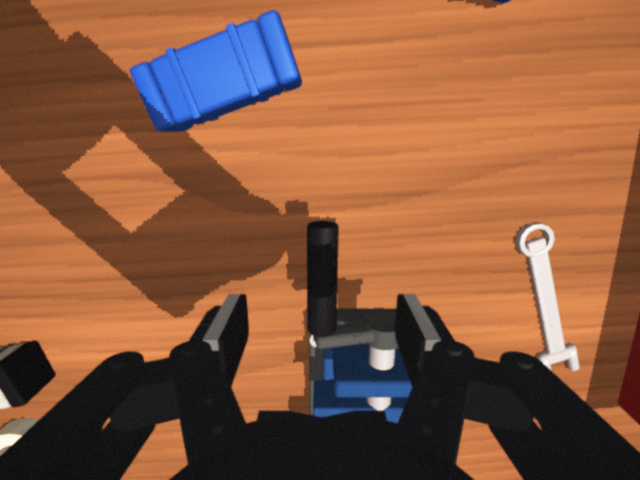

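```bash

python3 -m inch '[[0,-0.0005,0.043,0,0,0,-0.5],[0,0,0.043,0,0,0,-0.5],[0,0,0,0,0,0,-0.5],[0,0,0,0,0,0,1],[0,0,0,0,0,0,1],[0,0,0,0,0,0,1],[0,0,0,0,0,0,1],[0,0,0,0,0,0,1]]' 50
python3 -m inch '[[0,0,0,0,0,0,1],[0,0,0,0,0,0,1],[0,0,0,0,0,0,1]]'
python3 - <<'E'
from h import *
a=np.radians(77+22.5*np.arange(17)); y=-45*np.sin(a); z=45*np.cos(a)
print([[round(float(u),4),round(float(v),4)] for u,v in zip(np.diff(y)/1000,-np.diff(z)/1000)])
E
```

```text
clock: 71.2
eef_pos: [407.2, 254.1, 95.4]
tcp_rot: [3.137, 0.003, 3.084]
contact_force: [3.7, -3.8, 3.7]
opening: 0.215
grasp_force: 48.7
clock: 71.5
eef_pos: [407.1, 254.0, 94.9]
tcp_rot: [3.138, 0.003, 3.084]
contact_force: [4.2, -3.9, 3.0]
opening: 0.216
grasp_force: 48.7
[[-0.0005, 0.0175], [0.0062, 0.0164], [0.012, 0.0128], [0.016, 0.0072], [0.0175, 0.0005], [0.0164, -0.0062], [0.0128, -0.012], [0.0072, -0.016], [0.0005, -0.0175], [-0.0062, -0.0164], [-0.012, -0.0128], [-0.016, -0.0072], [-0.0175, -0.0005], [-0.0164, 0.0062], [-0.0128, 0.012], [-0.0072, 0.016]]
```

```bash
python3 -m inch '[[-0.0005,0,0.0175,0,0,0,1],[0.0062,0,0,0,0,0,1]]' >/dev/null 2>&1 && echo
python3 -m inch '[[-0.0057,0.0057,0.0164,0,0,0,1],[0,0.012,0.0128,0,0,0,1],[0,0,0,0,0,0,1]]'; python3 go.py 407 254 95
```

```text
clock: 72.0
eef_pos: [409.0, 274.2, 47.7]
tcp_rot: [3.135, 0.004, 3.083]
contact_force: [1.8, 6.7, 2.1]
opening: 0.218
grasp_force: 49.3
at [409.  274.2  47.7] yaw 3.083 | tool shift [ 0.0006 -0.02   -0.0475] rows>= 2
```

```bash

python3 -m inch '[[0,0.016,0.0072,0,0,0,1],[0,0.0175,0.0005,0,0,0,1],[0,0.0164,-0.0062,0,0,0,1],[0,0.0128,-0.012,0,0,0,1],[0,0.0072,-0.016,0,0,0,1]]'
python3 -m inch '[[0,0.0005,-0.0175,0,0,0,1],[0,-0.0062,-0.0164,0,0,0,1],[0,-0.012,-0.0128,0,0,0,1],[0,-0.016,-0.0072,0,0,0,1]]'
python3 -m inch '[[0,-0.0175,-0.0005,0,0,0,1],[0,-0.0164,0.0062,0,0,0,1],[0,-0.0128,0.012,0,0,0,1],[0,-0.0072,0.016,0,0,0,1],[0,0,0,0,0,0,1]]'
```

```text
clock: 72.5
eef_pos: [412.8, 341.4, 74.9]
tcp_rot: [3.139, 0.003, 3.084]
contact_force: [14.8, -14.6, -1.6]
opening: 0.217
grasp_force: 49.6
clock: 72.9
eef_pos: [411.0, 309.4, 129.8]
tcp_rot: [3.134, 0.005, 3.083]
contact_force: [8.0, 3.0, -4.4]
opening: 0.216
grasp_force: 49.8
clock: 73.4
eef_pos: [407.3, 253.6, 93.8]
tcp_rot: [3.137, 0.003, 3.082]
contact_force: [7.1, -2.6, -4.1]
opening: 0.216
grasp_force: 50.1
```

```bash

for i in 1 2; do
python3 -m inch '[[0,-0.0005,0.0175,0,0,0,1],[0,0.0062,0.0164,0,0,0,1],[0,0.012,0.0128,0,0,0,1],[0,0.016,0.0072,0,0,0,1],[0,0.0175,0.0005,0,0,0,1],[0,0.0164,-0.0062,0,0,0,1],[0,0.0128,-0.012,0,0,0,1],[0,0.0072,-0.016,0,0,0,1]]'|sed -n '2p;4p'
python3 -m inch '[[0,0.0005,-0.0175,0,0,0,1],[0,-0.0062,-0.0164,0,0,0,1],[0,-0.012,-0.0128,0,0,0,1],[0,-0.016,-0.0072,0,0,0,1],[0,-0.0175,-0.0005,0,0,0,1],[0,-0.0164,0.0062,0,0,0,1],[0,-0.0128,0.012,0,0,0,1],[0,-0.0072,0.016,0,0,0,1]]'|sed -n '1,2p;4,6p'
done
python3 -m inch '[[0,0,0,0,0,0,1]]'|sed -n '2p;4p'
python3 - <<'E'
from h import *
g=cam('scene'); save(g,'s14'); h=cam('side'); save(h,'d14')
c=np.hstack([cv2.resize(g['img'][195:300,330:470],(400,300),interpolation=cv2.INTER_CUBIC),cv2.resize(h['img'][225:345,155:315],(400,300),interpolation=cv2.INTER_CUBIC)]); cv2.imwrite('pics/c14.png',c)
E
```

```text
eef_pos: [412.8, 341.5, 74.9]
contact_force: [14.0, -14.7, -1.3]
clock: 75.0
eef_pos: [407.5, 253.6, 95.4]
contact_force: [4.6, 2.7, 2.2]
opening: 0.211
grasp_force: 50.9
eef_pos: [412.8, 341.5, 74.9]
contact_force: [14.5, -15.1, -2.3]
clock: 76.6
eef_pos: [407.5, 253.6, 95.4]
contact_force: [5.0, 2.7, 2.9]
opening: 0.215
grasp_force: 51.0
eef_pos: [407.3, 253.6, 93.8]
contact_force: [8.5, -4.3, -3.1]
```

View pics/c14.png

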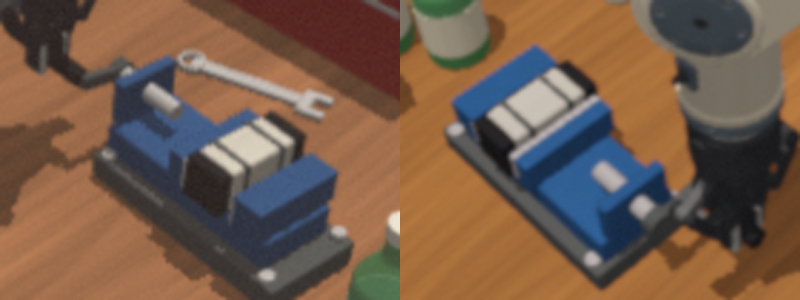

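```bash
python3 - <<'E'
from h import *
h=load('d14'); g=load('s14'); d0=load('side0')
print('plate now',ray(h,[(155+112/2.5,225+155/2.5),(155+205/2.5,225+100/2.5)],94).round(1).tolist())
cb=lambda x,y:(165+x/3.4,190+y/3.4)
print('plate start',ray(d0,[cb(173,382),cb(292,298)],94).round(1).tolist())
E
python3 -m inch '[[0,-0.0005,0.0175,0,0,0,1],[0,0.0062,0.0164,0,0,0,1],[0,0.012,0.0128,0,0,0,1],[0,0.016,0.0072,0,0,0,1],[0,0.0175,0.0005,0,0,0,1]]'
python3 -m inch '[[0,0.0164,-0.0062,0,0,0,1],[0,0.0128,-0.012,0,0,0,1],[0,0.0072,-0.016,0,0,0,1],[0,0,0,0,0,0,1]]'
python3 - <<'E'
from h import *
g=cam('scene'); save(g,'s15'); h=cam('side'); save(h,'d15')
c=np.hstack([cv2.resize(g['img'][205:285,365:455],(400,356),interpolation=cv2.INTER_CUBIC),cv2.resize(h['img'][235:315,165:255],(400,356),interpolation=cv2.INTER_CUBIC)]); cv2.imwrite('pics/c15.png',c)
E
```

```text
plate now [[611.9, 333.2, 94.0], [595.3, 235.0, 94.0]]
plate start [[553.0, 337.8, 94.0], [544.0, 240.1, 94.0]]
clock: 77.3
eef_pos: [411.2, 306.6, 40.9]
tcp_rot: [3.136, 0.004, 3.083]
contact_force: [7.4, -10.0, 25.6]
opening: 0.217
grasp_force: 53.9
clock: 77.7
eef_pos: [413.0, 341.7, 76.2]
tcp_rot: [3.138, 0.004, 3.084]
contact_force: [9.0, -8.2, 3.7]
opening: 0.215
grasp_force: 51.5
```

View pics/c15.png

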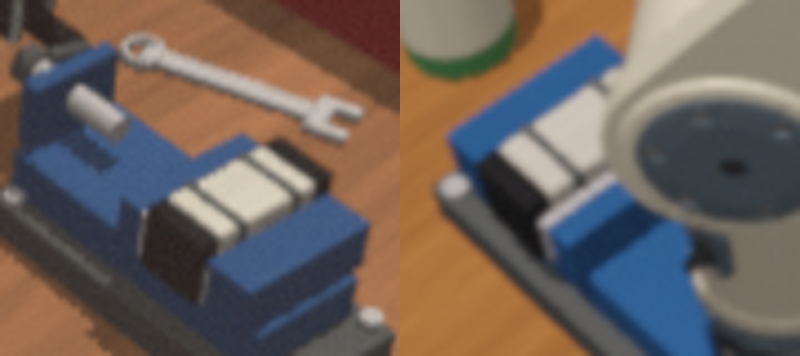

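```bash

python3 -m inch '[[0,0.0005,-0.0175,0,0,0,1],[0,0,0,0,0,0,1]]'|sed -n '2p;4p'
python3 -m inch '[[0,-0.0062,-0.0164,0,0,0,1],[0,0,0,0,0,0,1]]'|sed -n '2p;4p'
python3 -m inch '[[0,-0.012,-0.0128,0,0,0,1],[0,0,0,0,0,0,1]]'|sed -n '2p;4p'
python3 - <<'E'
from h import *
g=cam('scene'); save(g,'s16'); h=cam('side'); save(h,'d16'); 
E
```

```text
eef_pos: [413.0, 342.1, 93.4]
contact_force: [8.0, -3.3, 1.1]
eef_pos: [412.6, 335.9, 109.8]
contact_force: [7.2, -1.9, 1.0]
eef_pos: [411.8, 324.0, 122.5]
contact_force: [5.2, -1.0, 2.1]
```

```bash

python3 -m inch '[[0,0,0,0,0,0,-0.3],[0,0,0,0,0,0,-0.3],[0,0,0,0,0,0,-0.3],[0,0,-0.04,0,0,0,-0.3],[0,0,-0.05,0,0,0,-0.3],[0,0,-0.05,0,0,8.4,-0.3],[0,0,0,0,0,8.4,-0.3],[0,0,0,0,0,8.4,-0.3]]' >/dev/null
python3 -m inch '[[0,0,0,0,0,8.4,-0.3],[0,0,0,0,0,8.4,-0.3],[0,0,0,0,0,8.4,-0.3],[0,0,0,0,0,8.4,-0.3],[0,0,0,0,0,8.4,-0.3],[0,0,0,0,0,8.4,-0.3],[0,0,0,0,0,8.4,-0.3],[0,0,0,0,0,6,-0.3]]'; python3 go.py 616 215 250 1.51
```

```text
clock: 80.1
eef_pos: [409.5, 323.1, 260.5]
tcp_rot: [-3.141, -0.003, 1.507]
contact_force: [-0.8, 0.7, 0.2]
opening: 0.654
grasp_force: 0.0
at [409.5 323.1 260.5] yaw 1.507 | tool shift [-0.0948  0.2129  0.0102] rows>= 5
turn [-0.01 -0.14 -0.16] then tool shift [-0.0953  0.2127  0.0105]
```

```bash

python3 -m inch '[[-0.019,0.0426,0,0,0,0,-0.3],[-0.019,0.0426,0,0,0,0,-0.3],[-0.019,0.0426,0,0,0,0,-0.3],[-0.019,0.0426,0,0,0,0,-0.3],[-0.019,0.0426,0,0,0,0,-0.3],[0,0,0.02,0,0,0,-0.3],[0,0,0,0,0,0,-0.3],[0,0,0,0,0,0,-0.3]]'
python3 - <<'E'
from h import *
f=cam('wrist'); save(f,'w17'); g=cam('scene'); save(g,'s17'); h=cam('side'); save(h,'d17')
c=cv2.resize(f['img'][20:280,60:500],(800,473),interpolation=cv2.INTER_CUBIC); cv2.imwrite('pics/w17c.png',c)
E
```

```text
clock: 80.9
eef_pos: [616.0, 216.1, 240.0]
tcp_rot: [-3.14, -0.002, 1.513]
contact_force: [0.7, 0.4, 0.5]
opening: 0.648
grasp_force: 0.0
```

View pics/w17c.png

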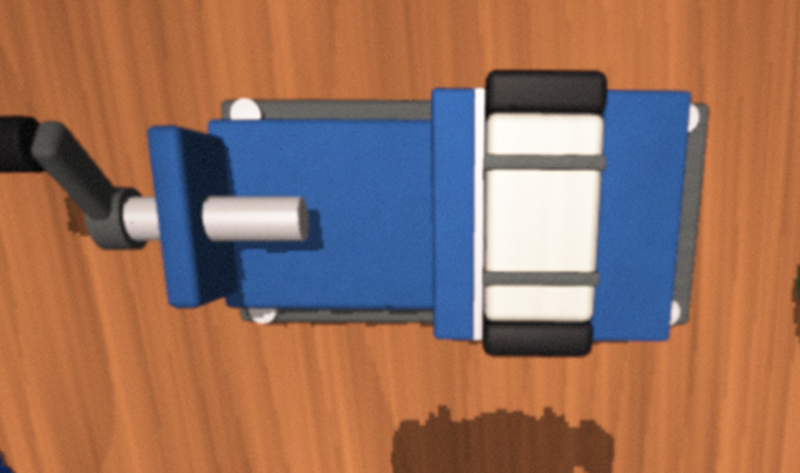

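```bash
python3 - <<'E'
from h import *
f=load('w17'); print(f['c'].round())
k=800/440; c=lambda x,y:(60+x/k,20+y/k)
print('block back',ray(f,[c(433,88),c(435,338)],94).round(1).tolist())
print('plate/house',ray(f,[c(486,89),c(484,339)],94).round(1).tolist())
print('white left',ray(f,[c(474,89),c(475,339)],94).round(1).tolist())
g=load('w11')
print('w11 block back',ray(g,[(202,42),(211,186)],94).round(1).tolist(),'white left',ray(g,[(226,42),(234,186)],94).round(1).tolist(),'right',ray(g,[(236,42),(243,186)],94).round(1).tolist())
print('housing top',ray(f,[c(488,70),c(607,70),c(592,355),c(485,355)],106).round(1).tolist())
E
```

```text
[621. 292. 367.]
block back [[606.4, 335.1, 94.0], [599.7, 236.3, 94.0]]
plate/house [[627.0, 333.5, 94.0], [620.8, 234.6, 94.0]]
white left [[622.3, 333.8, 94.0], [616.9, 234.9, 94.0]]
w11 block back [[534.1, 339.5, 94.0], [525.1, 240.8, 94.0]] white left [[550.6, 338.2, 94.0], [542.7, 239.5, 94.0]] right [[557.5, 337.6, 94.0], [549.5, 239.0, 94.0]]
housing top [[627.8, 338.1, 106.0], [671.7, 335.6, 106.0], [665.2, 227.8, 106.0], [620.8, 230.4, 106.0]]
```

```bash

python3 -m inch '[[-0.0442,-0.0077,0,0,0,0,-0.5],[-0.0442,-0.0077,0,0,0,0,-0.5],[-0.0442,-0.0077,0,0,0,0,-0.5],[-0.0442,-0.0077,0,0,0,0,-0.5],[-0.0442,-0.0077,0,0,0,0,-0.5],[-0.0442,-0.0077,0,0,0,0,-0.5],[-0.0442,-0.0077,0,0,0,0,-0.5],[0,0,0,0,0,-6.5,-0.5]]' >/dev/null
python3 -m inch '[[0,0,0.02,0,0,-6.5,-0.5],[0,0,0,0,0,0,-0.5],[0,0,0,0,0,0,-0.5]]'
python3 - <<'E'
from fit import *
f=cam('wrist'); save(f,'w18')
p=fit([f],[544,-91,-1.39]); print(np.round(p,3))
import go; go.plan(p[0],p[1],36,p[2]+np.pi)
E
```

```text
clock: 82.15
eef_pos: [545.2, -89.1, 220.3]
tcp_rot: [3.14, -0.003, 1.737]
contact_force: [-0.1, 0.0, 0.3]
opening: 0.749
grasp_force: 0.0
[ 5.43963e+02 -9.00560e+01 -1.39700e+00  7.00000e-02]
at [545.6 -89.1 220.6] yaw 1.738 | tool shift [-0.0011 -0.0021  0.1846] rows>= 4
turn [ 0.11 -0.15 -0.38] then tool shift [-0.0006 -0.0018  0.1846]
```

Grasp it and repeat the tip test before scrapping.

```bash

python3 -m inch '[[-0.001,-0.002,0.045,0,0,0,-0.5],[0,0,0.045,0,0,0,-0.5],[0,0,0.045,0,0,0,-0.5],[0,0,0.047,0,0,0,-0.5],[0,0,0,0,0,0,-0.5],[0,0,0,0,0,0,1],[0,0,0,0,0,0,1],[0,0,0,0,0,0,1]]' 80
python3 -m inch '[[0,0,0,0,0,0,1],[0,0,0,0,0,0,1],[0,0,-0.035,0,0,0,1],[0,0,-0.045,0,0,0,1],[0,0,-0.045,0,0,0,1],[0,0,0,0,8,0,1],[0,0,0,0,8,0,1],[0,0,0,0,8,0,1]]'
python3 -m inch '[[0,0,0,0,0,0,1],[0,0,0,0,0,0,1],[0,0,0,0,-8,0,1],[0,0,0,0,-8,0,1],[0,0,0,0,-7,0,1],[0,0,0,0,0,0,1]]' >/dev/null
for i in 1 2 3 4 5 6 7 8 9 10; do python3 -m inch '[[0,0,0,0,0,0,1]]' >/dev/null; python3 m.py; done; python3 m.py C+
python3 -m inch '[[0,0,0,0,-8,0,1],[0,0,0,0,-8,0,1],[0,0,0,0,-8,0,1],[0,0,0,0,-1,0,1],[0,0,0,0,0,0,1],[0,0,0,0,0,0,1]]'>/dev/null
python3 -m inch '[[0,0,0,0,8,0,1],[0,0,0,0,8,0,1],[0,0,0,0,7,0,1],[0,0,0,0,0,0,1]]' >/dev/null
for i in 1 2 3 4 5 6 7 8 9 10; do python3 -m inch '[[0,0,0,0,0,0,1]]' >/dev/null; python3 m.py; done; python3 m.py C-
python3 -m inch '[[0,0,0,0,1,0,1],[0,0,0,0,0,0,1]]'; python3 go.py 609 -260 150 0
```

```text
clock: 83.0
eef_pos: [545.4, -90.6, 40.2]
tcp_rot: [3.137, -0.001, 1.739]
contact_force: [-0.6, -0.5, -3.7]
opening: 0.521
grasp_force: 82.0
clock: 83.8
eef_pos: [544.7, -90.9, 165.2]
tcp_rot: [3.134, -0.425, 1.744]
contact_force: [-0.6, 0.6, -6.0]
opening: 0.527
grasp_force: 85.6
n 11 tauy,Fz,xaxis_z [-0.0052 -4.183   0.0207] sd 0.042
n 11 tauy,Fz,xaxis_z [-0.0197 -4.4606 -0.0152] sd 0.026
d -0.0072 W 4.32 ball 0.0295 (expect .047 or 0)
clock: 87.6
eef_pos: [543.7, -91.0, 162.7]
tcp_rot: [3.14, -0.004, 1.739]
contact_force: [-0.9, -0.4, -4.6]
opening: 0.521
grasp_force: 85.8
at [543.7 -91.  162.7] yaw 1.739 | tool shift [-0.1776  0.036   0.0121] rows>= 4
turn [-0.12 -0.22 99.66] then tool shift [0.0653 0.169  0.0127]
```

```bash

python3 -m inch '[[0,0,0,0,8,0,1],[0,0,0,0,8,0,1],[0,0,0,0,8,0,1],[0,0,0,0,0,0,1],[0,0,0,0,0,0,1],[0,0,0,0,0,0,1]]' >/dev/null
python3 -m inch '[[0,0,0,0,-8,0,1],[0,0,0,0,-8,0,1],[0,0,0,0,-7,0,1],[0,0,0,0,0,0,1],[0,0,0,0,0,0,1],[0,0,0,0,0,0,1]]' >/dev/null
for i in 1 2 3 4 5 6 7 8 9 10 11 12; do python3 -m inch '[[0,0,0,0,0,0,1]]' >/dev/null; python3 m.py; done; python3 m.py C2+
python3 -m inch '[[0,0,0,0,-8,0,1],[0,0,0,0,-8,0,1],[0,0,0,0,-8,0,1],[0,0,0,0,-1,0,1],[0,0,0,0,0,0,1],[0,0,0,0,0,0,1]]'>/dev/null
python3 -m inch '[[0,0,0,0,8,0,1],[0,0,0,0,8,0,1],[0,0,0,0,7,0,1],[0,0,0,0,0,0,1],[0,0,0,0,0,0,1],[0,0,0,0,0,0,1]]' >/dev/null
for i in 1 2 3 4 5 6 7 8 9 10 11 12; do python3 -m inch '[[0,0,0,0,0,0,1]]' >/dev/null; python3 m.py; done; python3 m.py C2-
python3 -m inch '[[0,0,0,0,1,0,1],[0,0,0,0,0,0,1]]'; python3 go.py 609 -260 150 0
```

```text
n 13 tauy,Fz,xaxis_z [ 0.0149 -4.1756  0.0205] sd 0.032
n 13 tauy,Fz,xaxis_z [-0.0387 -4.006  -0.0148] sd 0.025
d -0.0268 W 4.09 ball 0.048 (expect .047 or 0)
clock: 92.6
eef_pos: [543.7, -91.0, 162.7]
tcp_rot: [3.14, -0.004, 1.739]
contact_force: [-0.3, -0.5, -3.8]
opening: 0.517
grasp_force: 86.0
at [543.7 -91.  162.7] yaw 1.739 | tool shift [-0.1776  0.036   0.0121] rows>= 4
turn [-0.12 -0.22 99.66] then tool shift [0.0653 0.169  0.0127]
```

```bash

python3 -m inch '[[-0.0444,0.009,0,0,0,0,1],[-0.0444,0.009,0,0,0,0,1],[-0.0444,0.009,0,0,0,0,1],[-0.0444,0.009,0,0,0,0,1],[0,0,0,0,0,8.3,1],[0,0,0,0,0,8.3,1],[0,0,0,0,0,8.3,1],[0,0,0,0,0,8.3,1]]' >/dev/null
python3 -m inch '[[0,0,0,0,0,8.3,1],[0,0,0,0,0,8.3,1],[0,0,0,0,0,8.3,1],[0,0,0,0,0,8.3,1],[0,0,0,0,0,8.3,1],[0,0,0,0,0,8.3,1],[0,0,0,0,0,8.3,1],[0,0,0,0,0,8.3,1]]'
python3 -m inch '[[0,0,0,0,0,0,1],[0,0,0.045,0,0,0,1],[0,0,0.04,0,0,0,1],[0,0,0.022,0,0,0,1],[0,0,0.008,0,0,0,1],[0,0,0,0,0,0,1],[0,0,0,0,0,0,1]]'
```

```text
clock: 94.2
eef_pos: [608.8, -259.9, 162.0]
tcp_rot: [-3.138, -0.001, -0.005]
contact_force: [-0.1, 0.1, -3.3]
opening: 0.52
grasp_force: 85.9
clock: 94.9
eef_pos: [609.8, -259.9, 48.1]
tcp_rot: [-3.139, -0.002, 0.003]
contact_force: [0.3, -0.3, -4.2]
opening: 0.523
grasp_force: 87.3
```

```bash

python3 -m inch '[[0,0,0.0025,0,0,0,1],[0,0,0,0,0,0,-0.3],[0,0,0,0,0,0,-0.3],[0,0,0,0,0,0,-0.3],[0,0,-0.035,0,0,0,-0.3],[0,0,-0.045,0,0,0,-0.3],[0,0,-0.05,0,0,0,-0.5],[0,0,-0.05,0,0,0,-0.5]]'
python3 -m inch '[[-0.04,0,-0.02,0,0,0,-1],[-0.04,0,-0.02,0,0,0,-1],[0,0,0,0,0,0,-1],[0,0,0,0,0,0,-1]]'
python3 - <<'E'
from h import *
w=cam('wrist')['img']; s=cam('scene')['img']
cv2.imwrite('pics/fin.png',np.hstack([cv2.resize(s,(480,360)),cv2.resize(w,(320,240))[:,:,:] if 0 else cv2.copyMakeBorder(cv2.resize(w,(320,240)),0,120,0,0,cv2.BORDER_CONSTANT)]))
E
```

```text
clock: 95.7
eef_pos: [608.6, -259.9, 226.8]
tcp_rot: [-3.139, -0.001, 0.001]
contact_force: [1.1, -0.1, -0.6]
opening: 0.754
grasp_force: 0.0
clock: 96.1
eef_pos: [528.8, -260.6, 265.9]
tcp_rot: [-3.14, -0.003, 0.001]
contact_force: [1.0, 0.0, -1.1]
opening: 0.999
grasp_force: 0.0
```

View pics/fin.png

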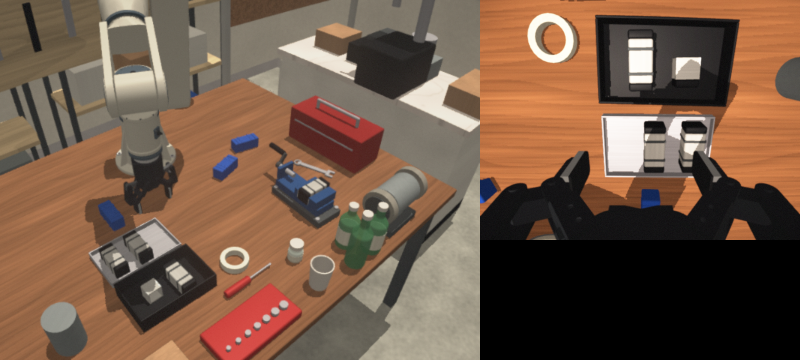

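```bash
python3 -c "
from rig import r
print(r.sign_off())"
```

```text
the job is handed in; nothing more can be done
None
```

I handed the job in at about 96 s: the one half on the bench and one rattling housing are in the scrap bin, the two sound housings are in the steel tray, and the other rattler is clamped flat against the fixed jaw, with the sprung plate compressed about 3–4 mm.

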